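# Lay the second, half-staggered course of a hot-glassware pad

### The arm

A 7-joint arm with a two-finger parallel gripper is mounted at the origin on the work surface. World frame = base frame: x ahead of the robot, y to its left, z up, the work surface at z = 0. Lengths are in m, angles in rad, forces in N, time in s.
With the tool pointing down it reaches from about 0.4 to 0.85 m from the base axis. Payload 4.5 kg.
Tool frame: the origin (TCP) lies midway between the tips of the shut fingers; the grasp point (between the pads) lies 19 mm behind it; z points along the fingers, y is the direction in which the jaws open and shut (so a half turn about z gives the same grasp; the last joint's range is limited). The gripper opens to 88 mm and grips with 3 to 60 N. Pads are 18 mm wide; open, the fingers measure 123 mm over their backs; the gripper's body (75 mm by 187 mm) begins 45 mm behind the grasp point.
Start: joints at [-1.15, 0.689, -0.195, 1.565, 0.157, 0.902, -0.215], TCP at [0.236, 0.579, 0.239] pointing down, gripper open.
Joint ranges: [-3.01, 3.01], [-0.46, 2.08], [-1.47, 1.51], [0.13, 2.56], [-1, 4.14], [0.04, 2.09], [-2.66, 2.66]. Speed limits (rad/s): [2.57, 2.57, 3.14, 3.14, 3.14, 3.14, 3.14].

### API

Orientations are given as a unit quaternion [x, y, z, w].
In Python, from plant import r gives the robot as it stands. The module is installed in compiled form; this text tells all that it offers.
- The arm moves only by the tool carry_out, never from a script. Its argument "commands" is a list of rows, each a list of 6 numbers: the shift along the tool's x, y, z in m, then the turn, a rotation vector about the tool's x, y, z in degrees. In form: [[dx, dy, dz, wx, wy, wz], ...]. A call has 1 to 12 rows; each row is the pose to reach, as a shift and turn from the pose commanded when the call began, along the tool's axes at that moment; what a row does not reach only later rows make up. A row lasts 1/10 s, in which the tool goes at most 50 mm and 8.59 degrees, less where a joint would pass 70% of its speed; a pose out of reach is approached as far as the arm can. A call with a gripper value outside its range is refused whole. "fingers" is the closure in counts, from 0 (fully open) to 255 (shut), set as the call begins (left out, the last holds). The fingers move at their own pace and stop on an object; "grip_force" is the grip in N (left out, the last holds). Time passes only in rows, so rows that repeat a pose let the fingers close. It gives the time, the measured TCP pose, the force and the opening at its end, in the units of the state.
- r.get_state(): the state, without advancing time (a new reading comes with each control period).
- r.snapshot(name): name is "scene" or "top" or "wrist"; returns a dict with "img" (480x640x3 uint8, blue, green, red), "intrinsics" (3x3 intrinsics, pixels), "extrinsics" (4x4, takes a point from camera to world coordinates); the wrist camera has in their place "tool_from_camera" (4x4, takes a point from camera to tool coordinates, whose origin is the TCP and whose axes are the flange's). Camera axes: x right, y down, z forward; pixel columns grow to the right and rows downward; lengths in m; the calibration is good to about 2 mm. A picture is of the moment at which its call begins: read the wrist's pose just before it. There is no depth.
- r.finish_job(): hands the job in, once; it reports no verdict.
Trained networks look in a picture, given as the dict that the camera call returned (one of the last four; its "shot" number tells which), for a name from the list of things; names that differ only in an ending like _2 or _b are one class to them, and where a whole thing is asked for, a point or a joint stands for the part that bears it (a point fixed in the world has none). Each returns a list of dicts, best first, with "p" (0 to 1); they miss things now and then, are a little off and sometimes report something else, mostly with a low value. They report only what shows in the picture. A call takes as long as a camera call. They do not tell look-alikes from the thing itself.
- r.spot_in(picture, label): "xyz" ([x, y, z] in m, in world coordinates, good to about 4 mm: the middle of the surface that is visible of it).
- r.spot_point(picture, label): "xyz" ([x, y, z] in m, in world coordinates, good to about 4 mm: a listed point, or the origin of a listed thing).
The state is a dict: "clock": time; "q": joint angles; "qd": joint speeds; "joint_torque": joint torques, N m; "tool_pos": TCP position; "eef_rot": TCP orientation; "contact_force": force on the tool from outside, world axes, zero at the start; "moment": the same for the moment, N m; "opening": opening from 0.0 (shut) to 1.0 (fully open).
Only numpy, scipy, OpenCV 4.12 (cv2) and the standard library are available. Lean on these libraries where they do the work, as an engineer would, in place of code of your own. Each camera call takes 0.05 s, during which the arm holds its last target.

### The job

Lay the second course of the heat-resistant tile pad in the metal tray, staggered by half a tile along the finished first course: first slide the half tile lying on the tray into the corner between the first course and the tray's side fence, then lift only the top tile off the stack of full-length tiles and lay it, without dropping it, next to the half tile, and finish by sliding the full tile that lies on the tray up against that one. Slide the half tile and the full tile that lie on the tray without lifting them; the new course must end up straight, flat and with all its joints closed, against both the first course and the side fence. Leave the first course, the rest of the stack, the shorter tiles and the other bench things where they are.

Things in the scene. Friction and masses are not known exactly. Their poses are not given: they have to be found in the camera images.
- tray: Fixed metal tray, 175 (x, away from the robot) x 300 mm (y, to the left). Bed top 6 mm above its origin (underside centre); fences 8 mm above the bed: far (+x), inner face x = 78 mm, and left (+y), inner face y = 140 mm; near and right sides open. The first course lies along the far fence, the second belongs on its near side, starting at the left fence.
- place_half (a point): Point on the tray's bed where the underside centre of the half tile belongs: tray x 18, y 120 mm, axes as the tray's. All joints are closed when the three new tiles sit on their places.
- place_mid (a point): The same for the tile from the stack: tray x 18, y 60 mm.
- place_end (a point): The same for the full tile that starts on the tray: tray x 18, y -20 mm.
- half_tile: Buff ceramic tile, 40 mm long (own y), 40 mm wide (own x), edges 12 mm high, raised panel on top (8 mm in from the edges) to 15 mm; hollow underneath, nests at 12 mm pitch. Origin: underside centre. The half tile: 40 x 40 mm, about 40 g, starts loose on the near left part of the bed, turned up to 0.3 rad from the tray's axes.
- bed_tile: Buff ceramic tile, 80 mm long (own y), 40 mm wide (own x), edges 12 mm high, raised panel on top (8 mm in from the edges) to 15 mm; hollow underneath, nests at 12 mm pitch. Origin: underside centre. About 80 g; starts loose on the near right part of the bed, turned up to 0.15 rad.
- stack_top: Buff ceramic tile, 80 mm long (own y), 40 mm wide (own x), edges 12 mm high, raised panel on top (8 mm in from the edges) to 15 mm; hollow underneath, nests at 12 mm pitch. Origin: underside centre. About 80 g; the top one of three nested full-length tiles on stack_board (underside 34 mm above the bench).
- stack_second: Buff ceramic tile, 80 mm long (own y), 40 mm wide (own x), edges 12 mm high, raised panel on top (8 mm in from the edges) to 15 mm; hollow underneath, nests at 12 mm pitch. Origin: underside centre. Second of that stack (underside 22 mm above the bench); must stay.
- stack_low: Buff ceramic tile, 80 mm long (own y), 40 mm wide (own x), edges 12 mm high, raised panel on top (8 mm in from the edges) to 15 mm; hollow underneath, nests at 12 mm pitch. Origin: underside centre. Lowest of that stack (underside 10 mm above the bench); must stay.
- stack_board: Fixed wooden board 60 (x) x 100 (y) x 10 mm, left or right of the tray, carrying the stack of three full-length tiles, aligned with it. Origin: centre of its underside.
- short_top: Buff ceramic tile, 60 mm long (own y), 40 mm wide (own x), edges 12 mm high, raised panel on top (8 mm in from the edges) to 15 mm; hollow underneath, nests at 12 mm pitch. Origin: underside centre. Bystander: upper one of two nested shorter tiles on a like board on the other side of the tray; not for this course.
- short_low: Buff ceramic tile, 60 mm long (own y), 40 mm wide (own x), edges 12 mm high, raised panel on top (8 mm in from the edges) to 15 mm; hollow underneath, nests at 12 mm pitch. Origin: underside centre. Bystander: lower one of the two shorter tiles.
- laid1: Buff ceramic tile, 80 mm long (own y), 40 mm wide (own x), edges 12 mm high, raised panel on top (8 mm in from the edges) to 15 mm; hollow underneath, nests at 12 mm pitch. Origin: underside centre. Tile 1 of the finished first course, counted from the left fence; loose, held by the fences when pushed towards +x or +y of the tray.
- laid2: Buff ceramic tile, 80 mm long (own y), 40 mm wide (own x), edges 12 mm high, raised panel on top (8 mm in from the edges) to 15 mm; hollow underneath, nests at 12 mm pitch. Origin: underside centre. Tile 2 of the finished first course, counted from the left fence; loose, held by the fences when pushed towards +x or +y of the tray.
- laid3: Buff ceramic tile, 80 mm long (own y), 40 mm wide (own x), edges 12 mm high, raised panel on top (8 mm in from the edges) to 15 mm; hollow underneath, nests at 12 mm pitch. Origin: underside centre. Tile 3 of the finished first course, counted from the left fence; loose, held by the fences when pushed towards +x or +y of the tray.
- bottle: Bystander: amber jar with a steel cap, 60 mm wide, 110 mm high, far left of the tray. Origin: underside.
- beaker: Bystander: glass cup, 64 mm wide, 75 mm high, far right of the tray. Origin: underside.
- brush: Bystander: brush 170 mm long lying beyond the tray. Origin: underside centre.
- mouse: Bystander: black computer mouse, 100 x 58 x 26 mm, between robot and tray on the right. Origin: underside centre.
There are look-alikes about, which are no part of the job. What is shaped like the bed_tile but green or orange is not meant.

How it is judged:
By the outcome, as a careful person would: the job done as asked, in the order asked, and still so for the second after the job is handed in, with the robot touching nothing.
It also fails if it takes over 72 s, if anything falls off the work surface, if the arm or the gripper's body presses on something with over 40 N, if the wrist force passes 120 N, or if a joint passes its speed limit or range.

## Working session

There is one attempt and no reset: what is moved stays moved. The work goes in short steps, Python scripts to look and compute and a tool call to move; the robot and the scene stay as the last step left them, time stands still between calls to the robot, and variables do not carry over. Pictures are saved under pics/ and viewed, and the job is handed in when it is done.

Besides the shell and the picture viewer there is one more tool, called after "Call:" as name([rows], argument=value, ...), one row to a line, values as JSON. carry_out: Moves the arm, as the interface text tells. Its arguments: {"type":"object","properties":{"commands":{"type":"array","items":{"type":"array","items":{"type":"number"}}},"fingers":{"type":"number"},"grip_force":{"type":"number"}},"required":["commands"]}

```bash
mkdir -p pics; cat > h.py <<'E'
import numpy as np, cv2
from scipy.spatial.transform import Rotation as R
from plant import r
def save(d,n,crop=None):
    im=d["img"]
    if crop: x0,y0,x1,y1,s=crop; im=cv2.resize(im[y0:y1,x0:x1],None,fx=s,fy=s,interpolation=cv2.INTER_CUBIC)
    cv2.imwrite(f"pics/{n}.png",im)
def cam(d,st=None):
    K=np.array(d["intrinsics"])
    if "extrinsics" in d: T=np.array(d["extrinsics"])
    else:
        W=np.eye(4);W[:3,:3]=R.from_quat(st["eef_rot"]).as_matrix();W[:3,3]=st["tool_pos"]
        T=W@np.array(d["tool_from_camera"])
    return K,T
def pix2w(K,T,uv,z):
    uv=np.atleast_2d(np.array(uv,float))
    ray=np.c_[uv,np.ones(len(uv))]@np.linalg.inv(K).T@T[:3,:3].T
    c=T[:3,3]; return c+ray*((z-c[2])/ray[:,2])[:,None]
def w2pix(K,T,p):
    p=np.atleast_2d(np.array(p,float)); pc=(p-T[:3,3])@T[:3,:3]
    u=pc@K.T; return u[:,:2]/u[:,2:]
E
python3 - <<'E'
from h import *
s=r.get_state(); print({k:np.round(v,4) for k,v in s.items()})
for n in ["scene","top"]:
    d=r.snapshot(n); save(d,n+"0")
    K,T=cam(d); print(n,K.round(1).tolist(),T.round(3).tolist())
    for l in ["tray","place_half","place_mid","place_end","half_tile","bed_tile","stack_top","stack_board","short_top","laid1","laid2","laid3","mouse","bottle","beaker","brush"]:
        f=r.spot_point
        print(l,[(np.round(o["xyz"],3).tolist(),round(o["p"],2)) for o in f(d,l)[:3]])
s=r.get_state();print(s["clock"])
E
```

```text
{'clock': np.float64(0.0), 'q': array([-1.1502,  0.69  , -0.1945,  1.5663,  0.1573,  0.9025, -0.2151]), 'qd': array([-0.0007,  0.0032,  0.0007, -0.    ,  0.0011,  0.0004,  0.0004]), 'joint_torque': array([ 2.00000e-04, -5.27544e+01, -1.26710e+00, -1.53429e+01,
       -5.27000e-02,  6.60000e-03,  2.00000e-04]), 'tool_pos': array([0.2356, 0.5782, 0.2379]), 'eef_rot': array([ 1.922e-01,  9.814e-01, -9.000e-04, -1.000e-04]), 'contact_force': array([-0.0275, -0.1833, -0.1359]), 'moment': array([ 0.0162, -0.0383,  0.0096]), 'opening': np.float64(0.996)}
scene [[509.3, 0.0, 313.1], [0.0, 509.3, 244.7], [0.0, 0.0, 1.0]] [[0.876, 0.33, -0.353, 0.858], [0.482, -0.627, 0.612, -0.519], [-0.019, -0.706, -0.708, 0.677], [0.0, 0.0, 0.0, 1.0]]
tray [([0.593, 0.002, 0.001], 0.9), ([0.333, -0.2, 0.001], 0.74), ([0.524, -0.286, 0.033], 0.71)]
place_half [([0.608, 0.121, 0.008], 0.56)]
place_mid [([0.61, 0.058, 0.006], 0.92)]
place_end [([0.613, -0.021, 0.005], 0.79)]
half_tile [([0.553, 0.068, 0.009], 0.69), ([0.644, 0.104, 0.005], 0.56), ([0.696, -0.261, -0.002], 0.34)]
bed_tile [([0.557, -0.061, 0.01
[... 1428 characters left out ...]
7)]
stack_board [([0.526, -0.285, 0.001], 0.92)]
short_top [([0.554, 0.317, 0.018], 0.85)]
laid1 [([0.645, 0.102, 0.003], 0.95), ([0.655, -0.055, 0.008], 0.93), ([0.652, 0.026, 0.004], 0.86)]
laid2 [([0.645, 0.102, 0.003], 0.95), ([0.655, -0.055, 0.008], 0.93), ([0.652, 0.026, 0.004], 0.86)]
laid3 [([0.645, 0.102, 0.003], 0.95), ([0.655, -0.055, 0.008], 0.93), ([0.652, 0.026, 0.004], 0.86)]
mouse [([0.656, 0.026, 0.003], 0.7), ([0.334, -0.194, 0.002], 0.69)]
bottle [([0.729, 0.279, -0.001], 0.9), ([0.608, 0.058, 0.008], 0.72), ([0.554, 0.065, 0.0], 0.2)]
beaker [([0.7, -0.257, 0.002], 0.93), ([0.531, -0.285, 0.011], 0.72)]
brush [([0.768, 0.02, 0.001], 0.7), ([0.592, 0.006, 0.004], 0.5)]
1.7
```

View pics/scene0.png

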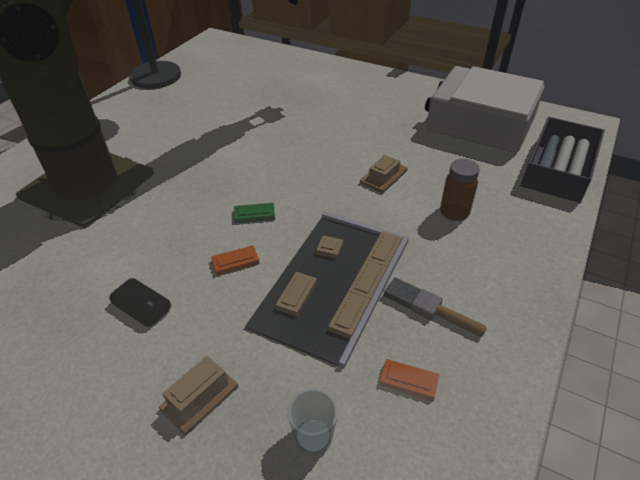

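View pics/top0.png

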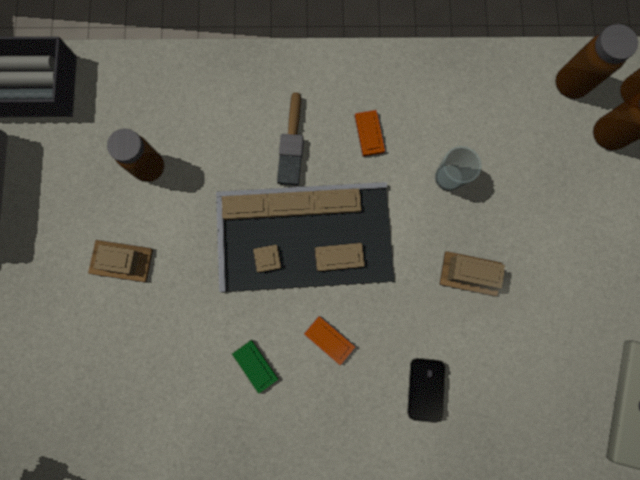

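```bash
cat >> h.py <<'E'
def delta(p,yaw_y,st=None):
    """tool-frame row to reach world TCP p with tool pointing straight down and tool y at angle yaw_y (deg)."""
    st=st or r.get_state()
    Rc=R.from_quat(st["eef_rot"])
    a=np.radians(yaw_y); y=np.array([np.cos(a),np.sin(a),0]); z=np.array([0,0,-1.]); x=np.cross(y,z)
    Rt=R.from_matrix(np.c_[x,y,z])
    d=Rc.inv().apply(np.array(p)-st["tool_pos"]); w=(Rc.inv()*Rt).as_rotvec(degrees=True)
    return np.round(np.r_[d*1000,w],1).tolist()
E
python3 - <<'E'
from h import *
d=r.snapshot("wrist"); st=r.get_state(); print(np.array(d["tool_from_camera"]).round(4).tolist(), d["intrinsics"]); 
print(delta([0.54,0.0,0.30],93.5))
d=r.snapshot("top"); save(d,"topz",(200,170,420,310,3.6))
E
```

```text
[[-0.0001, -0.9589, -0.2837, 0.0731], [1.0, 0.0, -0.0005, 0.0007], [0.0005, -0.2837, 0.9589, -0.1463], [0.0, 0.0, 0.0, 1.0]] [[432.28421873   0.         314.40663766]
 [  0.         432.28421873 233.88456957]
 [  0.           0.           1.        ]]
[-500.1, -421.3, -61.3, 0.0, 0.0, -25.7]
```

View pics/topz.png

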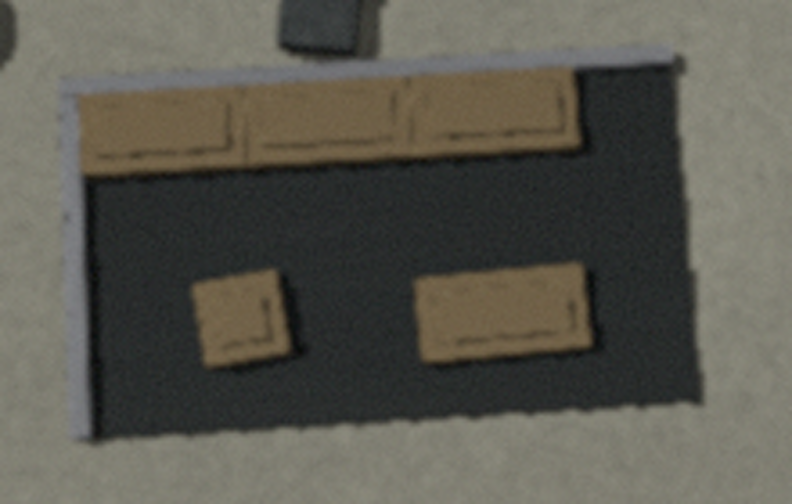

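Call:
carry_out([
  [-0.435,-0.447,0.02,0,0,-25.7],
  [-0.435,-0.447,0.02,0,0,-25.7],
  [-0.435,-0.447,0.02,0,0,-25.7],
  [-0.435,-0.447,0.02,0,0,-25.7],
  [-0.435,-0.447,0.02,0,0,-25.7],
  [-0.435,-0.447,0.02,0,0,-25.7],
  [-0.435,-0.447,0.02,0,0,-25.7],
  [-0.435,-0.447,0.02,0,0,-25.7],
  [-0.435,-0.447,0.02,0,0,-25.7],
  [-0.435,-0.447,0.02,0,0,-25.7],
  [-0.435,-0.447,0.02,0,0,-25.7],
  [-0.435,-0.447,0.02,0,0,-25.7],
])

```text
clock: 3.0
tool_pos: [0.4618, 0.0211, 0.2197]
eef_rot: [-0.031, 1.0, 0.0, 0.0]
contact_force: [0.8, 1.4, -0.3]
opening: 1.001
```

Call:
carry_out([
  [0,0,0,0,0,0],
  [0,0,0,0,0,0],
  [0,0,0,0,0,0],
  [0,0,0,0,0,0],
])

```text
clock: 3.4
tool_pos: [0.4607, 0.0249, 0.2197]
eef_rot: [-0.033, 0.999, 0.0, 0.0]
contact_force: [-0.1, 0.6, -0.7]
opening: 1.002
```

```bash
python3 - <<'E'
from h import *
st=r.get_state(); d=r.snapshot("wrist"); save(d,"w1"); print(st["clock"],st["tool_pos"],np.abs(st["qd"]).max(),R.from_quat(st["eef_rot"]).as_matrix().round(4).tolist())
import pickle; pickle.dump((d,st),open("w1.pkl","wb"))
E
```

```text
3.4 [0.46066569 0.02491948 0.2196714 ] 0.003328578215661994 [[-0.9979, -0.0652, 0.0002], [-0.0652, 0.9979, 0.0008], [-0.0002, 0.0008, -1.0]]
```

View pics/w1.png

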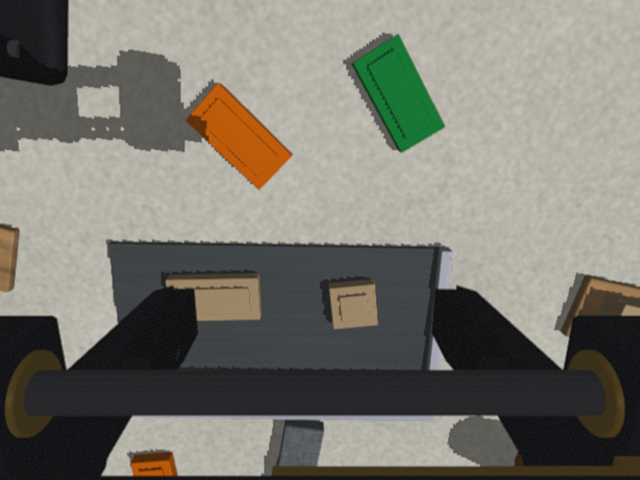

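Call:
carry_out([
  [-0.05,-0.012,0,0,0,0],
  [-0.1,-0.025,0,0,0,0],
  [-0.122,-0.033,0,0,0,0],
  [-0.122,-0.033,0,0,0,0],
  [-0.122,-0.033,0,0,0,0],
  [-0.122,-0.033,0,0,0,0],
], fingers=255, grip_force=20)

```text
clock: 4.05
tool_pos: [0.5833, -0.0011, 0.2194]
eef_rot: [-0.032, 0.999, 0.0, -0.001]
contact_force: [0.3, -0.2, 0.3]
opening: 0.479
```

```bash
python3 - <<'E'
from h import *
st=r.get_state(); d=r.snapshot("wrist"); save(d,"w2"); print(st["clock"],st["tool_pos"],np.abs(st["qd"]).max(),st["opening"],R.from_quat(st["eef_rot"]).as_matrix().round(4).tolist())
import pickle; pickle.dump((d,st),open("w2.pkl","wb"))
E
```

```text
4.05 [ 0.58326022 -0.00105513  0.21938925] 0.0077467827540769274 0.47886121873982 [[-0.9979, -0.0642, -0.0017], [-0.0642, 0.9979, 0.0002], [0.0017, 0.0003, -1.0]]
```

View pics/w2.png

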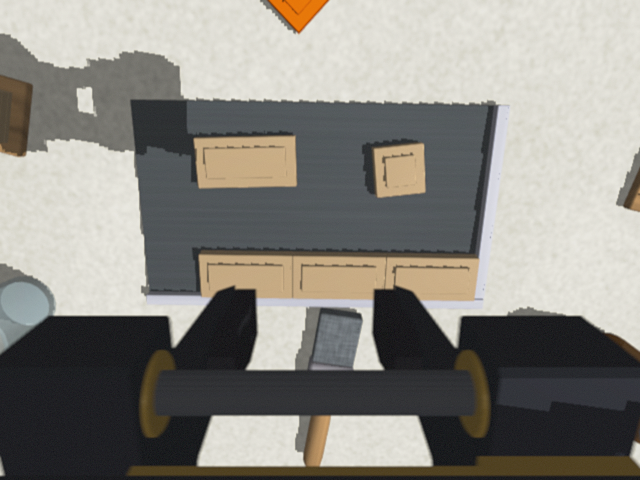

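```bash
python3 - <<'E'
from h import *; import pickle
d,st=pickle.load(open("w2.pkl","rb"))
save(d,"w2a",(180,120,440,300,3)); save(d,"w2b",(120,90,260,200,5)); save(d,"w2c",(360,90,520,310,3.4)) 
E
```

```text
(no output)
```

View pics/w2a.png

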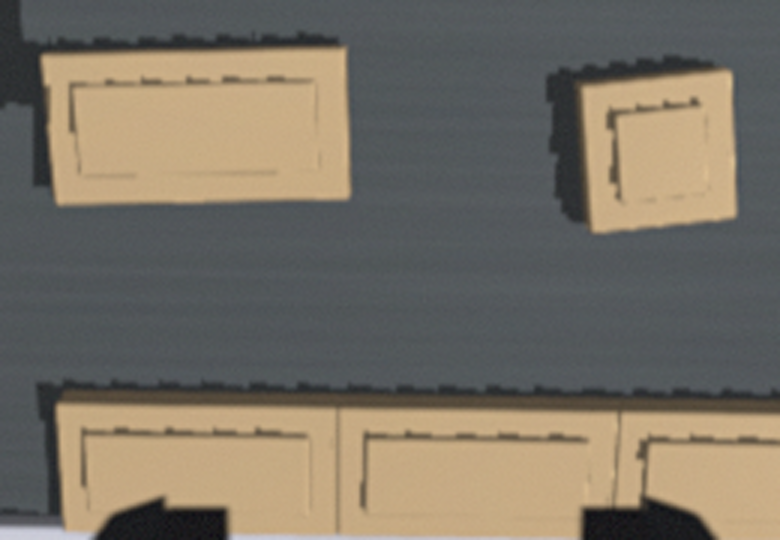

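View pics/w2c.png

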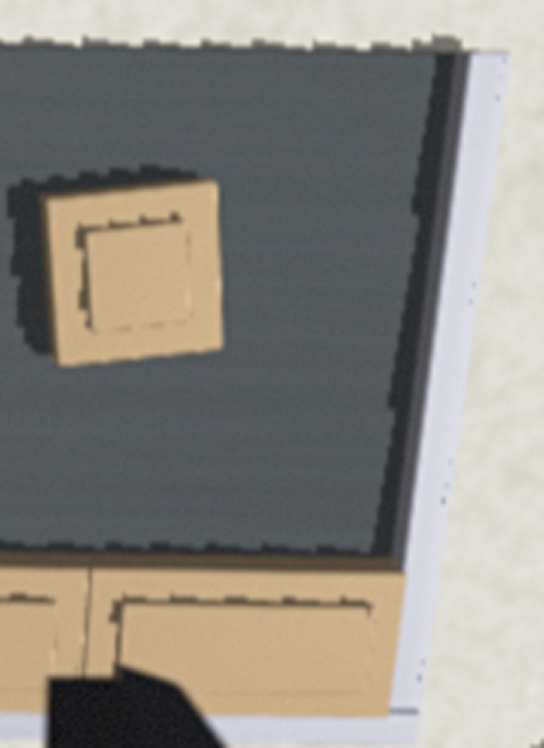

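```bash
python3 - <<'E'
from h import *; import pickle
d,st=pickle.load(open("w2.pkl","rb")); K,T=cam(d,st)
a=lambda l:np.array(l)/3+[180,120]
c=lambda l:np.array(l)/3.4+[360,90]
e=pix2w(K,T,[(199,254.7),(292.7,255.7),(386.7,256.7),(478.8,257.9)],.018); print((e*1000).round(1), np.linalg.norm(np.diff(e,axis=0),axis=1))
v=e[3]-e[0]; print("course yaw",np.degrees(np.arctan2(-v[0],v[1])))
f=pix2w(K,T,[(498.2,106.2),(478.8,257.6)],.014); print((f*1000).round(1)); v=f[1]-f[0];print("fence yaw",np.degrees(np.arctan2(v[1],v[0])))
yaw=np.radians(3.7)
n=pix2w(K,T,[(200,100.5),(490,104)],.006); print("near edge",(n*1000).round(1))
for nm,q in(("half",c([(45,198),(217,181),(223,348),(60,366)])),("bed",a([(41,54),(346,46),(350,199),(57,206)]))):
    w=pix2w(K,T,q,.018); print(nm,(w*1000).round(1).tolist(),(w.mean(0)*1000).round(1),[round(np.linalg.norm(w[i]-w[i-1])*1000,1) for i in range(4)])
    for i,j in((0,1),(3,2)):
        v=w[j]-w[i]; print(" yaw",np.degrees(np.arctan2(-v[0],v[1])).round(1))
    for i,j in((0,3),(1,2)):
        v=w[j]-w[i]; print(" yaw",np.degrees(np.arctan2(v[1],v[0])).round(1))
E
```

```text
[[637.5 -95.4  18. ]
 [633.3 -15.8  18. ]
 [629.   64.1  18. ]
 [625.1 142.6  18. ]] [0.07969118 0.08005482 0.07856593]
course yaw 2.980168048787032
[[501.1 138.   14. ]
 [626.1 144.3  14. ]]
fence yaw 2.8841781347793485
near edge [[511.8 -96.3   6. ]
 [499.6 134.4   6. ]]
half [[539.2, 43.4, 18.0], [532.7, 82.9, 18.0], [571.7, 89.6, 18.0], [578.6, 51.1, 18.0]] [555.6  66.7  18. ] [np.float64(40.2), np.float64(40.0), np.float64(39.6), np.float64(39.2)]
 yaw 9.3
 yaw 10.1
 yaw 11.0
 yaw 9.8
bed [[540.3, -98.5, 18.0], [533.2, -18.7, 18.0], [573.5, -15.6, 18.0], [580.5, -94.8, 18.0]] [556.9 -56.9  18. ] [np.float64(40.3), np.float64(80.1), np.float64(40.5), np.float64(79.5)]
 yaw 5.1
 yaw 5.1
 yaw 5.3
 yaw 4.5
```

```bash
cat >> h.py <<'E'
O=np.array([.5944,.0017]); YAW=2.95
def t2w(x,y,z):
    a=np.radians(YAW); x/=1000;y/=1000
    return np.array([O[0]+x*np.cos(a)-y*np.sin(a),O[1]+x*np.sin(a)+y*np.cos(a),z/1000])
def w2t(p):
    a=np.radians(YAW); d=np.array(p[:2])-O
    return np.array([d[0]*np.cos(a)+d[1]*np.sin(a),-d[0]*np.sin(a)+d[1]*np.cos(a),p[2]])*1000
def info():
    st=r.get_state(); M=R.from_quat(st["eef_rot"]).as_matrix()
    print("t",round(float(st["clock"]),2),"tray-frame TCP",w2t(st["tool_pos"]).round(1),"jaw yaw rel",round(np.degrees(np.arctan2(M[1,1],M[0,1]))-YAW,2),"F",np.array(st["contact_force"]).round(1),"op",round(float(st["opening"]),3))
    return st
E
python3 - <<'E'
from h import *
info(); print(delta(t2w(-80,67,60),90+YAW)); print(delta(t2w(-80,67,11),90+YAW))
E
```

```text
t 4.1 tray-frame TCP [-11.2  -2.4 219.5] jaw yaw rel 90.72 F [-1.1  0.5 -0.4] op 0.432
[67.7, 70.2, 159.6, 0.0, -0.1, 0.7]
[67.7, 70.2, 208.6, 0.0, -0.1, 0.7]
```

Call:
carry_out([
  [0.02,0.02,0.04,0,0,0.7],
  [0.04,0.045,0.08,0,0,0.7],
  [0.068,0.07,0.12,0,0,0.7],
  [0.068,0.07,0.16,0,0,0.7],
  [0.068,0.07,0.19,0,0,0.7],
  [0.068,0.07,0.206,0,0,0.7],
  [0.068,0.07,0.2085,0,0,0.7],
  [0.068,0.07,0.2085,0,0,0.7],
])

```text
clock: 4.9
tool_pos: [0.5121, 0.0637, 0.0113]
eef_rot: [-0.025, 1.0, 0.0, -0.0]
contact_force: [-0.5, 0.1, 1.2]
opening: 0.007
```

```bash
python3 - <<'E'
from h import *
st=info(); d=r.snapshot("wrist"); save(d,"w3"); d=r.snapshot("scene"); save(d,"s3",(230,180,430,370,4)) 
E
```

```text
t 4.9 tray-frame TCP [-79.   66.2  11.3] jaw yaw rel 89.93 F [-0.5  0.1  1.2] op 0.007
```

View pics/w3.png

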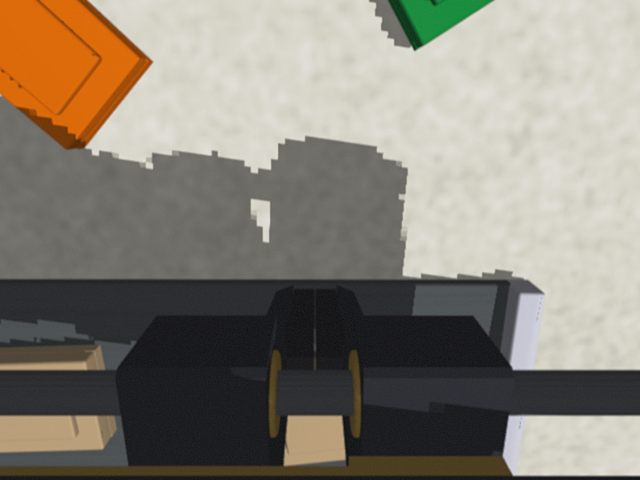

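View pics/s3.png

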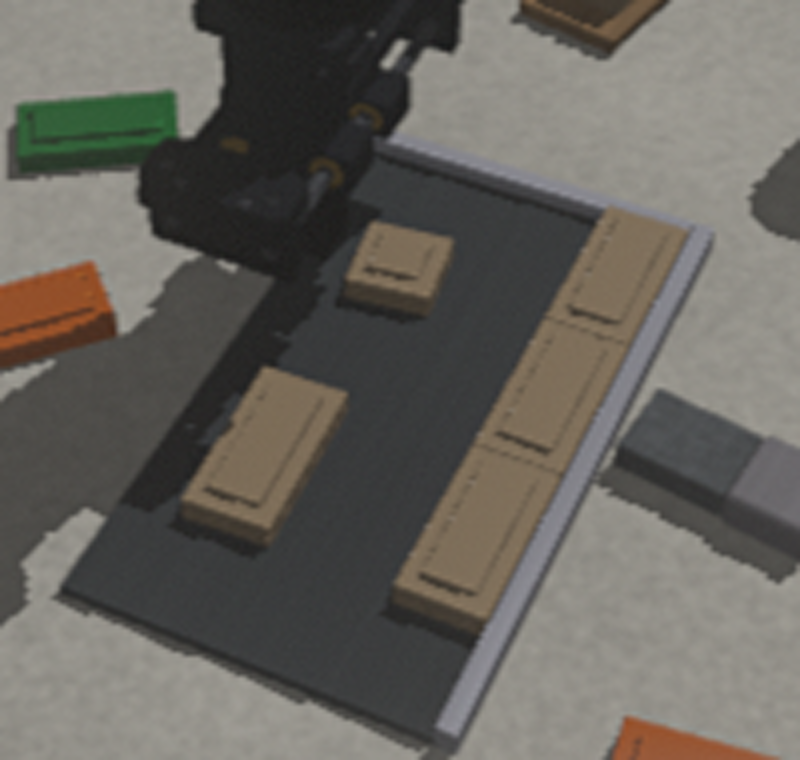

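Call:
carry_out([
  [-0.01,0,0,0,0,0],
  [-0.016,0,0,0,0,0],
  [-0.022,0,0,0,0,0],
  [-0.028,0,0,0,0,0],
  [-0.034,0,0,0,0,0],
  [-0.04,0,0,0,0,0],
  [-0.046,0,0,0,0,0],
  [-0.052,0,0,0,0,0],
  [-0.057,0,0,0,0,0],
  [-0.06,0,0,0,0,0],
  [-0.061,0,0,0,0,0],
])

```text
clock: 6.1
tool_pos: [0.5739, 0.0664, 0.0109]
eef_rot: [-0.025, 1.0, 0.0, 0.0]
contact_force: [-0.1, 0.7, -0.6]
opening: 0.004
```

```bash
python3 - <<'E'
from h import *
st=info(); d=r.snapshot("scene"); save(d,"s4",(230,180,430,370,4)) ; d=r.snapshot("top"); save(d,"t4",(200,170,420,310,3.6))
E
```

```text
t 6.1 tray-frame TCP [-17.2  65.6  10.9] jaw yaw rel 89.88 F [-0.1  0.7 -0.6] op 0.004
```

View pics/s4.png

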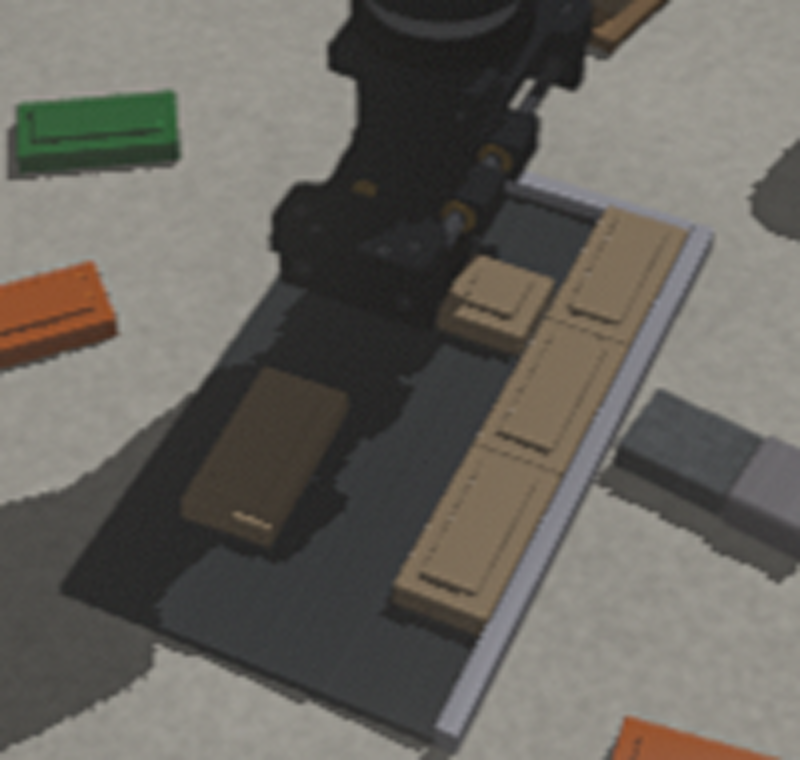

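View pics/t4.png

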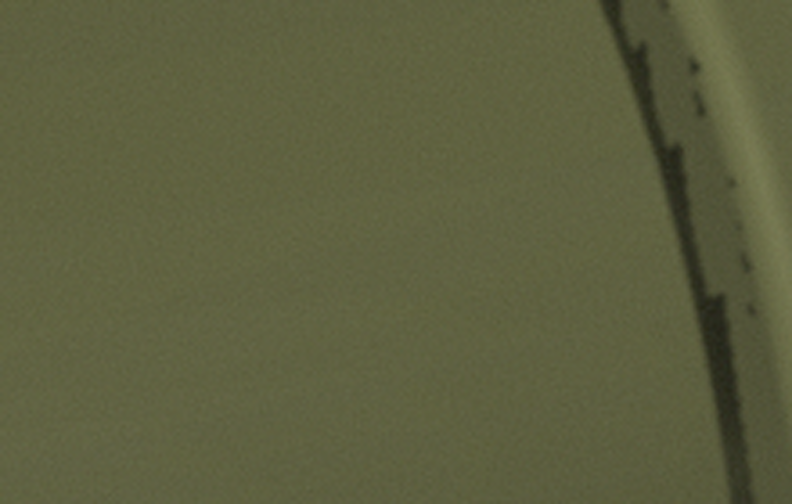

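Call:
carry_out([
  [-0.002,0,0,0,0,0],
  [-0.004,0,0,0,0,0],
  [-0.005,0,0,0,0,0],
  [-0.005,0,0,0,0,0],
])

```text
clock: 6.6
tool_pos: [0.5783, 0.0666, 0.0109]
eef_rot: [-0.025, 1.0, 0.0, -0.0]
contact_force: [-2.2, 0.5, -0.1]
opening: 0.004
```

Call:
carry_out([
  [-0.001,0,0,0,0,0],
  [-0.001,0,0,0,0,0],
])

```text
clock: 6.8
tool_pos: [0.5783, 0.0666, 0.0108]
eef_rot: [-0.025, 1.0, -0.0, -0.001]
contact_force: [-4.1, -0.1, 2.3]
opening: 0.005
```

Call:
carry_out([
  [-0.001,0,0,0,0,0],
  [-0.001,0,0,0,0,0],
])

```text
clock: 7.0
tool_pos: [0.5783, 0.0666, 0.0108]
eef_rot: [-0.025, 1.0, -0.0, -0.002]
contact_force: [-6.6, 0.6, 5.0]
opening: 0.002
```

Call:
carry_out([
  [0.015,0,0,0,0,0],
  [0.03,0,-0.02,0,0,0],
  [0.03,0,-0.05,0,0,0],
  [0.03,0,-0.05,0,0,0],
])

```text
clock: 7.4
tool_pos: [0.5534, 0.0658, 0.064]
eef_rot: [-0.025, 1.0, 0.001, 0.004]
contact_force: [0.9, 0.6, -0.5]
opening: 0.006
```

```bash
python3 - <<'E'
from h import *
st=info(); print(np.round(st["q"],2)); 
for a in (0,180): print(delta(t2w(15,22,61),a+YAW))
E
```

```text
t 7.4 tray-frame TCP [-37.6  66.1  64. ] jaw yaw rel 89.88 F [ 0.9  0.6 -0.5] op 0.006
[-0.05  0.87 -0.25  1.9   0.48  0.42  0.96]
[-52.7, -44.0, 3.3, 0.4, 0.3, 89.9]
[-52.7, -44.0, 3.3, -0.3, 0.4, -90.1]
```

Call:
carry_out([
  [-0.01,-0.01,0,0,0,-8.5],
  [-0.02,-0.02,0,0,0,-17],
  [-0.03,-0.03,0,0,0,-25.5],
  [-0.04,-0.04,0,0,0,-34],
  [-0.053,-0.044,0,0,0,-42.5],
  [-0.053,-0.044,0,0,0,-51],
  [-0.053,-0.044,0,0,0,-59.5],
  [-0.053,-0.044,0,0,0,-68],
  [-0.053,-0.044,0,0,0,-76.5],
  [-0.053,-0.044,0,0,0,-85],
  [-0.053,-0.044,0,0,0,-90],
  [-0.053,-0.044,0,0,0,-90],
])

```text
clock: 8.6
tool_pos: [0.6063, 0.0236, 0.0603]
eef_rot: [0.724, -0.69, -0.0, -0.0]
contact_force: [1.1, 0.6, -1.1]
opening: 0.004
```

```bash
python3 - <<'E'
from h import *
st=info(); print(np.round(st["q"],2)); 
print(delta(t2w(15,22,11),180+YAW))
E
```

```text
t 8.6 tray-frame TCP [13.  21.2 60.3] jaw yaw rel -180.17 F [ 1.1  0.6 -1.1] op 0.004
[ 0.26  1.   -0.7   1.73  0.9   0.77  2.29]
[-0.7, -2.0, 49.3, -0.0, 0.1, -0.2]
```

Call:
carry_out([
  [0,-0.002,0.025,0,0,0],
  [0,-0.002,0.045,0,0,0],
  [0,-0.002,0.049,0,0,0],
  [0,-0.002,0.049,0,0,0],
])

```text
clock: 9.0
tool_pos: [0.6069, 0.024, 0.0109]
eef_rot: [0.724, -0.69, -0.001, 0.001]
contact_force: [0.1, 0.3, -0.1]
opening: 0.004
```

```bash
python3 - <<'E'
from h import *
st=info(); d=r.snapshot("scene"); save(d,"s5",(230,180,430,370,4)) ; d=r.snapshot("top"); save(d,"t5",(200,170,420,310,3.6))
E
```

```text
t 9.0 tray-frame TCP [13.7 21.6 10.9] jaw yaw rel -180.14 F [ 0.1  0.3 -0.1] op 0.004
```

View pics/s5.png

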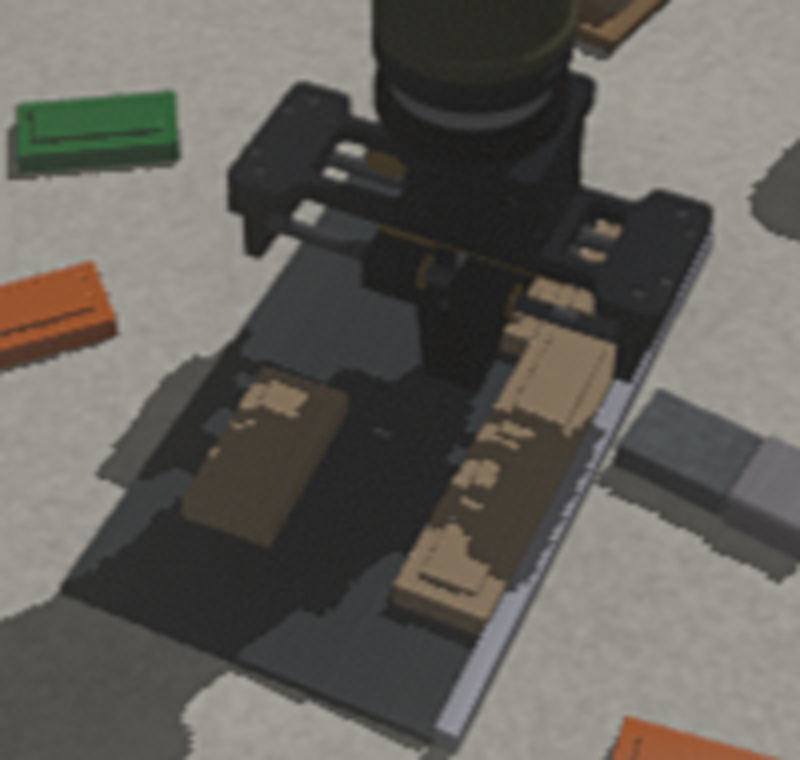

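Call:
carry_out([
  [-0.008,0,0,0,0,0],
  [-0.014,0,0,0,0,0],
  [-0.02,0,0,0,0,0],
  [-0.026,0,0,0,0,0],
  [-0.032,0,0,0,0,0],
  [-0.038,0,0,0,0,0],
  [-0.044,0,0,0,0,0],
  [-0.05,0,0,0,0,0],
  [-0.056,0,0,0,0,0],
  [-0.06,0,0,0,0,0],
  [-0.062,0,0,0,0,0],
  [-0.062,0,0,0,0,0],
])

```text
clock: 10.3
tool_pos: [0.6045, 0.0864, 0.012]
eef_rot: [0.725, -0.689, -0.0, -0.0]
contact_force: [-0.1, 0.2, 0.3]
opening: 0.006
```

Call:
carry_out([
  [-0.002,0,0,0,0,0],
  [-0.004,0,0,0,0,0],
  [-0.004,0,0,0,0,0],
])

```text
clock: 10.6
tool_pos: [0.6044, 0.0903, 0.012]
eef_rot: [0.724, -0.689, -0.0, -0.0]
contact_force: [0.3, -0.0, 0.0]
opening: 0.003
```

Call:
carry_out([
  [-0.001,0,0,0,0,0],
  [-0.002,0,0,0,0,0],
])

```text
clock: 10.8
tool_pos: [0.6043, 0.0913, 0.012]
eef_rot: [0.724, -0.69, 0.0, 0.0]
contact_force: [0.8, -1.2, 0.7]
opening: 0.006
```

Call:
carry_out([
  [-0.001,0,0,0,0,0],
  [-0.002,0,0,0,0,0],
])

```text
clock: 11.0
tool_pos: [0.6043, 0.0915, 0.0119]
eef_rot: [0.724, -0.69, 0.001, 0.002]
contact_force: [-0.5, -6.0, 3.0]
opening: 0.007
```

```bash
python3 - <<'E'
from h import *
st=info(); d=r.snapshot("scene"); save(d,"s6",(230,180,430,370,4)) 
E
```

```text
t 11.0 tray-frame TCP [14.5 89.1 11.9] jaw yaw rel -180.19 F [-0.5 -6.   3. ] op 0.007
```

View pics/s6.png

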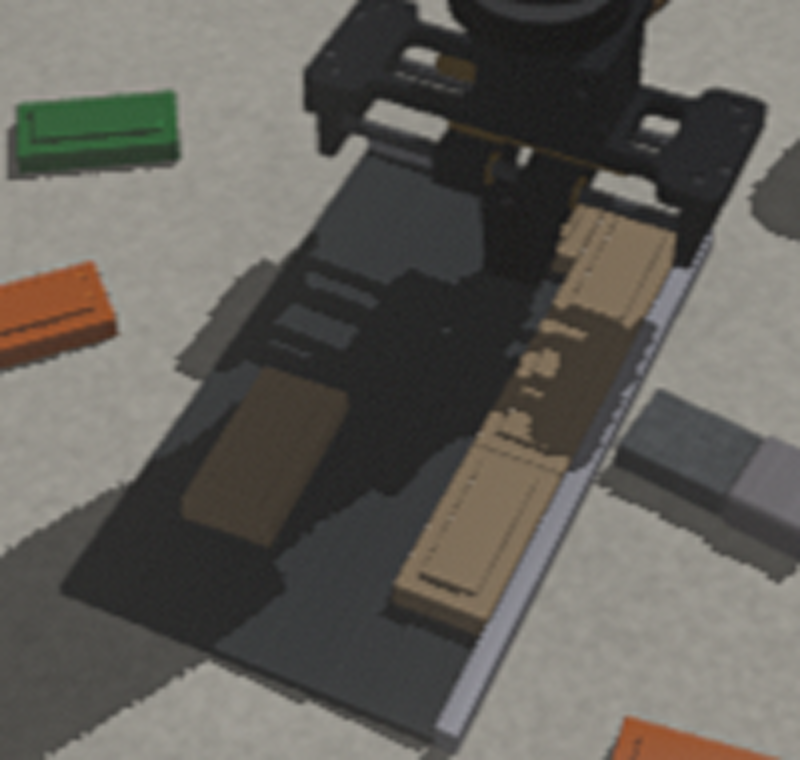

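Call:
carry_out([
  [0.005,0,0,0,0,0],
  [0.012,0,-0.01,0,0,0],
  [0.012,0,-0.05,0,0,0],
  [0.0,0,-0.1,0,0,0],
  [-0.02,0,-0.14,0,0,0],
  [-0.02,0,-0.14,0,0,0],
  [-0.02,0,-0.14,0,0,0],
])

```text
clock: 11.75
tool_pos: [0.6036, 0.1148, 0.1536]
eef_rot: [0.725, -0.689, 0.0, -0.001]
contact_force: [0.0, -0.5, -0.8]
opening: 0.005
```

```bash
python3 - <<'E'
from h import *
st=info(); d=r.snapshot("wrist"); save(d,"w7"); import pickle; pickle.dump((d,st),open("w7.pkl","wb"));
K,T=cam(d,st); 
for n,p in (("corner",(38,140,18)),("half nr",(-2,100,18)),("nl",(-2,140,18)),("fr",(38,100,18)),("j12",(38,60,18))): print(n,w2pix(K,T,t2w(*p)).round(1))
E
```

```text
t 11.75 tray-frame TCP [ 15.  112.5 153.6] jaw yaw rel -180.04 F [ 0.  -0.5 -0.8] op 0.005
corner [[282.1 256.9]]
half nr [[341.  200.1]]
nl [[340.  256.9]]
fr [[280.8 200.1]]
j12 [[279.4 138.7]]
```

View pics/w7.png

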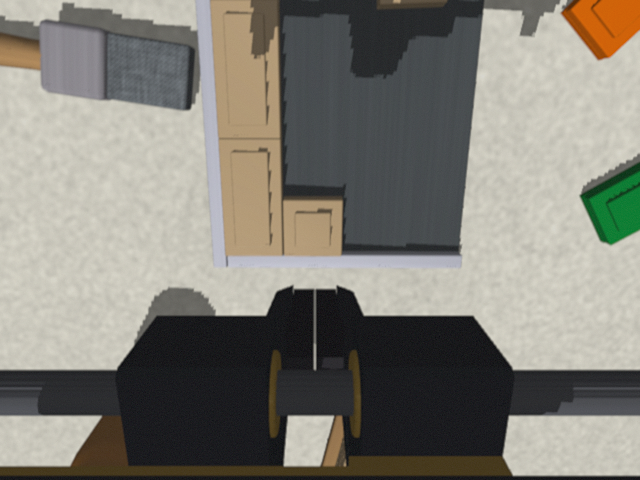

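```bash
python3 - <<'E'
from h import *; import pickle
d,st=pickle.load(open("w7.pkl","rb"))
save(d,"w7a",(200,120,360,280,4.5))
E
```

View pics/w7a.png

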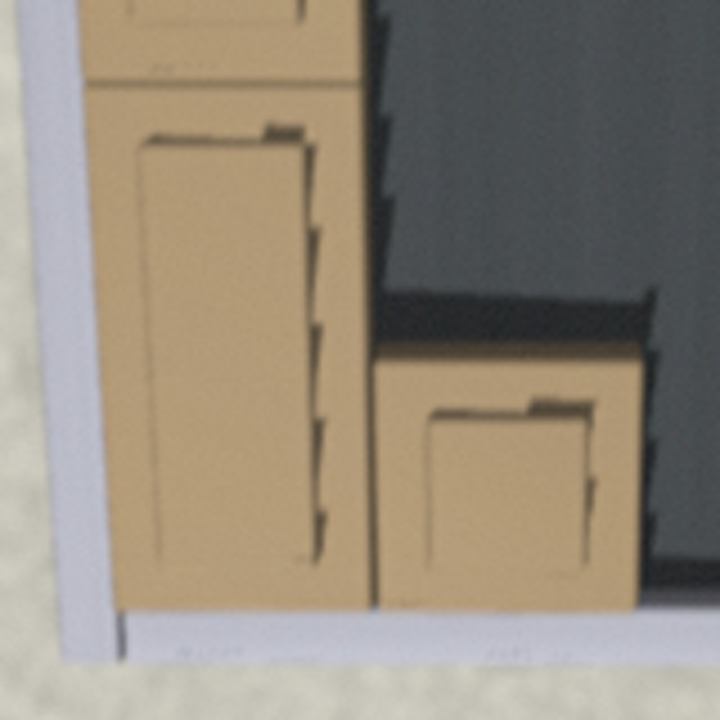

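```bash
python3 - <<'E'
from h import *
info(); print(delta(t2w(-32,117,60),90+YAW), delta(t2w(-32,117,12),90+YAW))
E
```

```text
t 11.8 tray-frame TCP [ 14.3 111.  152. ] jaw yaw rel -180.1 F [ 0.9 -0.6 -0.2] op 0.007
[-6.0, 46.3, 92.0, -0.0, -0.0, 89.9] [-6.0, 46.3, 140.0, -0.0, -0.0, 89.9]
```

Call:
carry_out([
  [-0.006,0.02,0.0,0,0,8.5],
  [-0.006,0.046,0.02,0,0,17],
  [-0.006,0.046,0.04,0,0,25.5],
  [-0.006,0.046,0.06,0,0,34],
  [-0.006,0.046,0.08,0,0,42.5],
  [-0.006,0.046,0.092,0,0,51],
  [-0.006,0.046,0.092,0,0,59.5],
  [-0.006,0.046,0.092,0,0,68],
  [-0.006,0.046,0.092,0,0,76.5],
  [-0.006,0.046,0.092,0,0,85],
  [-0.006,0.046,0.092,0,0,90],
  [-0.006,0.046,0.092,0,0,90],
])

```text
clock: 13.0
tool_pos: [0.556, 0.1163, 0.0586]
eef_rot: [-0.024, 1.0, -0.001, -0.001]
contact_force: [0.1, 0.3, 1.0]
opening: 0.008
```

```bash
python3 - <<'E'
from h import *
st=info(); print(np.round(st["q"],2)); print(delta(t2w(-32,117,12),90+YAW))
E
```

```text
t 13.0 tray-frame TCP [-32.5 116.5  58.6] jaw yaw rel 89.83 F [0.1 0.3 1. ] op 0.008
[-0.13  0.89 -0.27  1.86  0.5   0.46  0.86]
[-0.6, 0.6, 46.6, -0.1, -0.2, -0.2]
```

Call:
carry_out([
  [0,0,0.025,0,0,0],
  [0,0,0.044,0,0,0],
  [0,0,0.047,0,0,0],
  [-0.006,0,0.047,0,0,0],
  [-0.012,0,0.047,0,0,0],
  [-0.016,0,0.047,0,0,0],
  [-0.018,0,0.047,0,0,0],
  [-0.0195,0,0.047,0,0,0],
  [-0.0205,0,0.047,0,0,0],
  [-0.0215,0,0.047,0,0,0],
  [-0.022,0,0.047,0,0,0],
])

```text
clock: 14.1
tool_pos: [0.5759, 0.1184, 0.0129]
eef_rot: [-0.025, 1.0, -0.001, -0.003]
contact_force: [-8.1, 0.4, 5.0]
opening: 0.003
```

```bash
python3 - <<'E'
from h import *
st=info()
E
```

```text
t 14.1 tray-frame TCP [-12.5 117.5  12.9] jaw yaw rel 89.93 F [-8.1  0.4  5. ] op 0.003
```

```bash
python3 - <<'E'
from h import *
print(delta([.526,-.27,.19],171))
E
```

```text
[70.3, -385.6, -176.2, 0.1, -0.3, -78.1]
```

Call:
carry_out([
  [0.008,0,0,0,0,0],
  [0.02,0,-0.03,0,0,0],
  [0.03,-0.01,-0.07,0,0,-8],
  [0.04,-0.04,-0.11,0,0,-16],
  [0.05,-0.08,-0.14,0,0,-24],
  [0.06,-0.12,-0.16,0,0,-32],
  [0.07,-0.16,-0.176,0,0,-40],
  [0.07,-0.21,-0.176,0,0,-48],
  [0.07,-0.26,-0.176,0,0,-56],
  [0.07,-0.31,-0.176,0,0,-64],
  [0.07,-0.36,-0.176,0,0,-72],
  [0.07,-0.386,-0.176,0,0,-78],
])

```text
clock: 15.3
tool_pos: [0.5276, -0.2765, 0.1887]
eef_rot: [-0.646, 0.764, -0.002, -0.001]
contact_force: [1.1, 1.0, -0.6]
opening: 0.004
```

Call:
carry_out([
  [0,0,0,0,0,0],
  [0,0,0,0,0,0],
  [0,0,0,0,0,0],
], fingers=0)

```text
clock: 15.6
tool_pos: [0.5286, -0.2683, 0.1893]
eef_rot: [-0.65, 0.76, 0.0, 0.001]
contact_force: [0.3, 0.5, -0.6]
opening: 0.253
```

```bash
python3 - <<'E'
from h import *
st=info(); d=r.snapshot("wrist"); st2=info(); save(d,"w8"); import pickle; pickle.dump((d,st),open("w8.pkl","wb")); print(st["tool_pos"],np.round(st["q"],2),np.abs(st["qd"]).max())
d=r.snapshot("top"); save(d,"t8",(200,170,420,310,3.6))
E
```

```text
t 15.6 tray-frame TCP [ -79.6 -266.3  189.3] jaw yaw rel 168.07 F [ 0.3  0.5 -0.6] op 0.253
t 15.65 tray-frame TCP [ -79.5 -266.2  189.4] jaw yaw rel 168.1 F [-1.1  0.8 -0.4] op 0.302
[ 0.52858992 -0.2683198   0.18925933] [ 0.88  0.86 -0.93  1.7   0.8   1.01  2.65] 0.01547296743349984
```

View pics/w8.png

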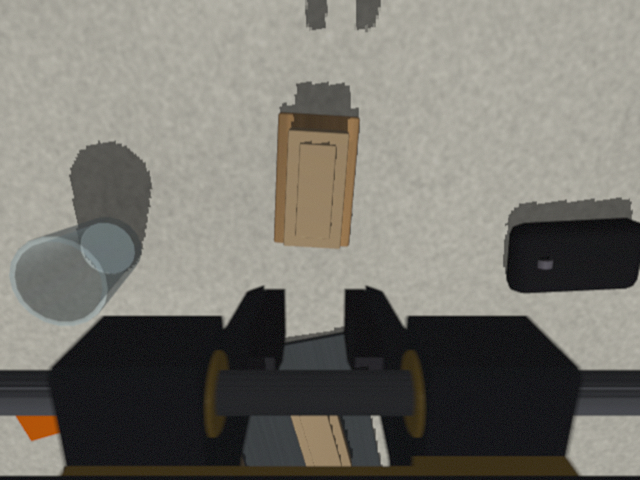

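View pics/t8.png

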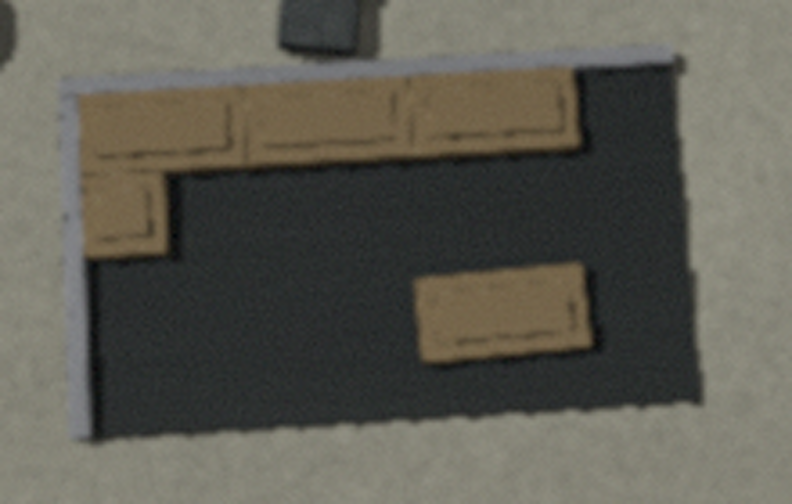

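```bash
python3 - <<'E'
from h import *; import pickle
d,st=pickle.load(open("w8.pkl","rb"))
save(d,"w8a",(260,90,380,260,4.4))
E
```

```text
(no output)
```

View pics/w8a.png

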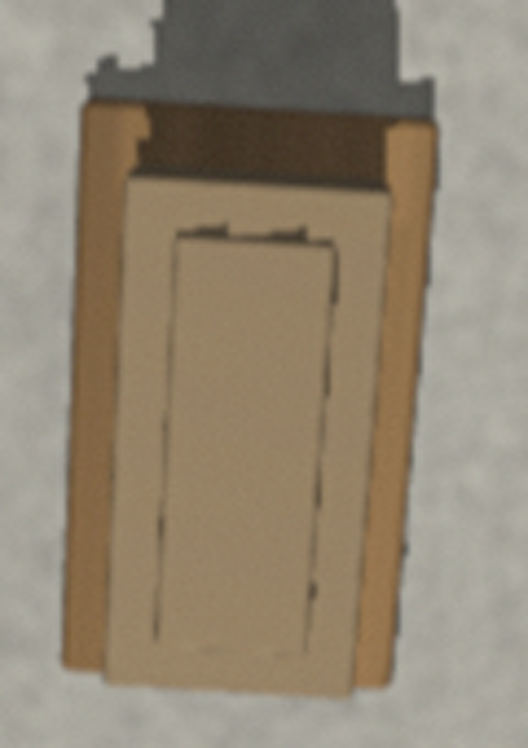

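```bash
python3 - <<'E'
from h import *; import pickle
d,st=pickle.load(open("w8.pkl","rb")); K,T=cam(d,st)
q=np.array([(128,178),(388,190),(353,696),(105,684)])/4.4+[260,90]
w=pix2w(K,T,q,.046); print((w*1000).round(1).tolist(),(w.mean(0)*1000).round(1),[round(np.linalg.norm(w[i]-w[i-1])*1000,1) for i in range(4)])
for i,j in((0,3),(1,2)):
    v=w[j]-w[i]; print(" yaw",np.degrees(np.arctan2(-v[0],v[1])).round(1))
for i,j in((1,0),(2,3)):
    v=w[j]-w[i]; print(" yaw",np.degrees(np.arctan2(v[1],v[0])).round(1))
q=np.array([(82,100),(436,122),(392,688),(63,668)])/4.4+[260,90]
w=pix2w(K,T,q,.010); print("board",(w.mean(0)*1000).round(1),[round(np.linalg.norm(w[i]-w[i-1])*1000,1) for i in range(4)])
v=w[3]+w[2]-w[0]-w[1]; print(" yaw",np.degrees(np.arctan2(-v[0],v[1])).round(1))
c=w.mean(0)
E
```

```text
[[536.2, -327.4, 46.0], [498.4, -319.7, 46.0], [514.6, -242.1, 46.0], [553.5, -250.3, 46.0]] [ 525.7 -284.9   46. ] [np.float64(79.0), np.float64(38.6), np.float64(79.2), np.float64(39.8)]
 yaw -12.6
 yaw -11.8
 yaw -11.6
 yaw -11.9
board [ 525.6 -284.9   10. ] [np.float64(98.3), np.float64(58.5), np.float64(98.6), np.float64(59.2)]
 yaw -12.1
```

Call:
carry_out([
  [0.01,0,0,0,0,8.5],
  [0.02,0,0,0,0,17],
  [0.03,0,0,0,0,25.5],
  [0.03,0,0,0,0,34],
  [0.03,0,0,0,0,42.5],
  [0.03,0,0,0,0,51],
  [0.03,0,0,0,0,59.5],
  [0.03,0,0,0,0,68],
  [0.03,0,0,0,0,76.5],
  [0.03,0,0,0,0,85],
  [0.03,0,0,0,0,92],
  [0.03,0,0,0,0,92],
])

```text
clock: 16.9
tool_pos: [0.524, -0.2984, 0.1896]
eef_rot: [0.096, 0.995, -0.0, 0.0]
contact_force: [0.7, -1.0, -0.1]
opening: 1.0
```

Call:
carry_out([
  [0,0,0,0,0,8.5],
  [0,0,0,0,0,17],
  [0,0,0,0,0,25.5],
  [0,0,0,0,0,34],
  [0,0,0,0,0,42.5],
  [0,0,0,0,0,51],
  [0,0,0,0,0,59.5],
  [0,0,0,0,0,68],
  [0,0,0,0,0,76.5],
  [0,0,0,0,0,85],
  [0,0,0,0,0,91],
  [0,0,0,0,0,91],
])

```text
clock: 18.1
tool_pos: [0.5238, -0.2987, 0.1891]
eef_rot: [0.777, 0.63, 0.0, -0.0]
contact_force: [0.6, -0.3, -0.1]
opening: 1.004
```

```bash
python3 - <<'E'
from h import *
st=info(); d=r.snapshot("wrist"); save(d,"w9"); import pickle; pickle.dump((d,st),open("w9.pkl","wb")); print(st["tool_pos"],np.round(st["q"],2),np.abs(st["qd"]).max(),R.from_quat(st["eef_rot"]).as_matrix()[:,1])
K,T=cam(d,st); c=w2pix(K,T,[.5257,-.285,.046])[0].round().astype(int); print(c)
save(d,"w9a",(c[0]-70,c[1]-90,c[0]+70,c[1]+90,4)); print(c-[70,90])
E
```

```text
t 18.1 tray-frame TCP [ -86.  -296.4  189.1] jaw yaw rel -14.86 F [ 0.6 -0.3 -0.1] op 1.004
[ 0.52377496 -0.29874938  0.18911603] [ 0.48  0.72 -0.07  1.69  0.07  0.74  0.17] 0.05875334426419662 [ 9.78461177e-01 -2.06430918e-01  2.17193354e-05]
[313 198]
[243 108]
```

View pics/w9a.png

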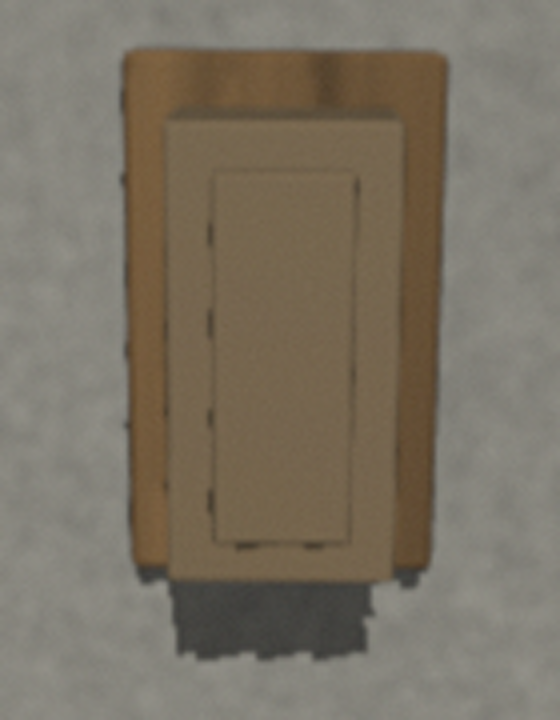

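```bash
python3 - <<'E'
from h import *; import pickle
d,st=pickle.load(open("w9.pkl","rb")); K,T=cam(d,st)
q=np.array([(167,121),(404,120),(391,580),(168,579)])/4+[243,108]
w=pix2w(K,T,q,.046); print((w.mean(0)*1000).round(1),[round(np.linalg.norm(w[i]-w[i-1])*1000,1) for i in range(4)])
v=w[0]+w[1]-w[2]-w[3]; print(" yaw",np.degrees(np.arctan2(-v[0],v[1])).round(1))
q=np.array([(125,50),(446,56),(430,570),(133,568)])/4+[243,108]
w=pix2w(K,T,q,.010); print("board",(w.mean(0)*1000).round(1))
v=w[0]+w[1]-w[2]-w[3]; print(" yaw",np.degrees(np.arctan2(-v[0],v[1])).round(1))
print(delta([.5257,-.285,.0375],-12.2),delta([.5257,-.285,.0375],-12.2)) 
E
```

```text
[ 526.2 -285.1   46. ] [np.float64(79.3), np.float64(38.8), np.float64(79.6), np.float64(39.4)]
 yaw -12.7
board [ 526.2 -285.5   10. ]
 yaw -12.4
[14.1, -0.9, 151.6, -0.0, -0.0, 0.4] [14.1, -0.9, 151.6, -0.0, -0.0, 0.4]
```

Call:
carry_out([
  [0.014,0,0.04,0,0,0.3],
  [0.014,-0.0005,0.08,0,0,0.3],
  [0.014,-0.0005,0.12,0,0,0.3],
  [0.014,-0.0005,0.145,0,0,0.3],
  [0.014,-0.0005,0.152,0,0,0.3],
  [0.014,-0.0005,0.152,0,0,0.3],
  [0.014,-0.0005,0.152,0,0,0.3],
])

```text
clock: 18.85
tool_pos: [0.5268, -0.2865, 0.0383]
eef_rot: [0.779, 0.627, 0.001, 0.001]
contact_force: [-0.1, 0.3, -0.3]
opening: 1.0
```

```bash
python3 - <<'E'
from h import *
st=info(); print(st["tool_pos"],delta([.526,-.285,.0372],-12.3))
d=r.snapshot("scene"); save(d,"s10",(120,330,280,450,5))
E
```

```text
t 18.85 tray-frame TCP [ -82.3 -284.3   38.3] jaw yaw rel -15.34 F [-0.1  0.3 -0.3] op 1.0
[ 0.52684774 -0.28648351  0.03825266] [1.3, -1.1, 1.0, 0.1, 0.0, -0.1]
```

View pics/s10.png

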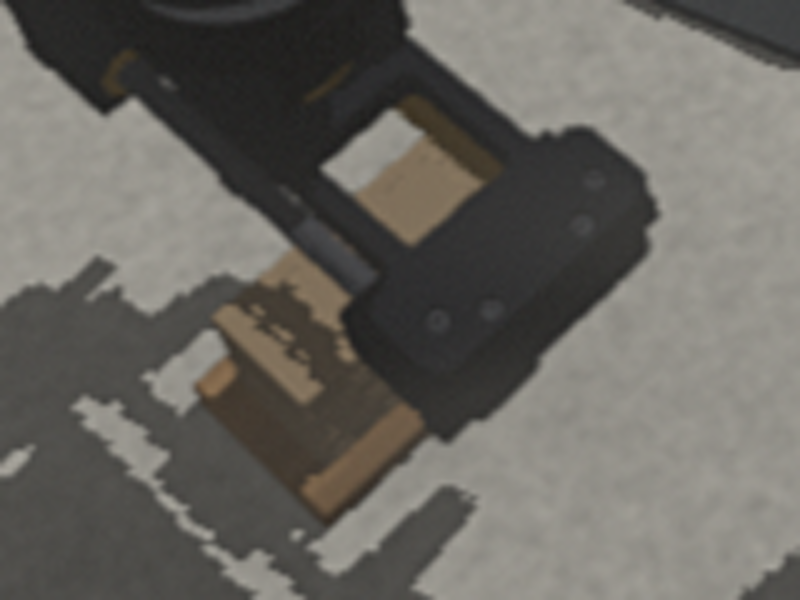

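Call:
carry_out([
  [0.001,-0.001,0.0005,0,0,0],
  [0.001,-0.001,0.0005,0,0,0],
], fingers=100, grip_force=12)

```text
clock: 19.1
tool_pos: [0.5255, -0.285, 0.0375]
eef_rot: [0.78, 0.626, 0.0, 0.001]
contact_force: [-0.0, 0.9, -0.7]
opening: 0.845
```

Call:
carry_out([
  [0,0,0,0,0,0],
  [0,0,0,0,0,0],
  [0,0,0,0,0,0],
  [0,0,0,0,0,0],
  [0,0,0,0,0,0],
  [0,0,0,0,0,0],
  [0,0,0,0,0,0],
  [0,0,0,0,0,0],
], fingers=255, grip_force=12)

```text
clock: 19.9
tool_pos: [0.5251, -0.285, 0.0364]
eef_rot: [0.78, 0.626, 0.0, 0.0]
contact_force: [0.0, 0.2, 0.6]
opening: 0.451
```

```bash
python3 - <<'E'
from h import *
st=info(); print(st["tool_pos"])
E
```

```text
t 19.9 tray-frame TCP [ -84.  -282.7   36.4] jaw yaw rel -15.41 F [0.  0.2 0.6] op 0.451
[ 0.52508672 -0.28497125  0.03643959]
```

Call:
carry_out([
  [0,0,-0.003,0,0,0],
  [0,0,-0.008,0,0,0],
  [0,0,-0.014,0,0,0],
  [0,0,-0.025,0,0,0],
  [0,0,-0.04,0,0,0],
  [0,0,-0.06,0,0,0],
  [0,0,-0.07,0,0,0],
], grip_force=20)

```text
clock: 20.6
tool_pos: [0.5261, -0.2855, 0.1091]
eef_rot: [0.78, 0.626, 0.001, 0.001]
contact_force: [0.9, -0.3, -1.2]
opening: 0.45
```

```bash
python3 - <<'E'
from h import *
st=info(); print(np.round(st["q"],2))
d=r.snapshot("scene"); save(d,"s11",(120,310,280,450,4.2)); d=r.snapshot("wrist"); save(d,"w11")
# placing target: TCP above tray
print(delta(t2w(-8,58,100),YAW))
E
```

```text
t 20.6 tray-frame TCP [ -83.  -283.3  109.1] jaw yaw rel -15.42 F [ 0.9 -0.3 -1.2] op 0.45
[ 0.45  0.83 -0.06  1.76  0.08  0.55  0.13]
[349.0, -18.7, 8.3, 0.2, 0.1, -15.4]
```

View pics/s11.png

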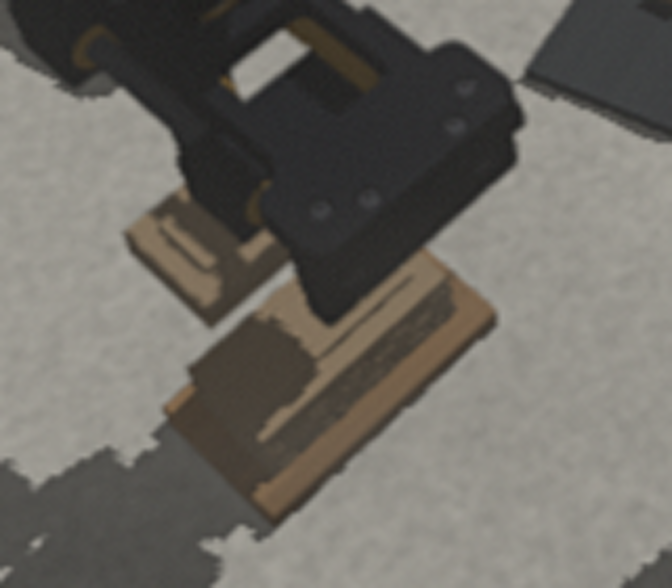

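View pics/w11.png

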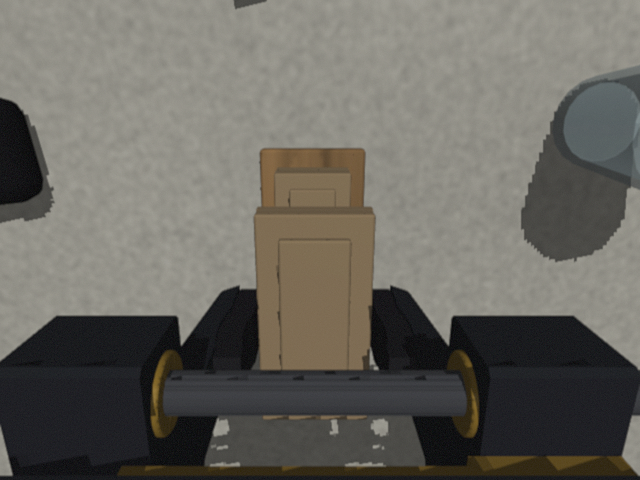

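Call:
carry_out([
  [0.02,0,0,0,0,0],
  [0.06,-0.002,0,0,0,-2],
  [0.1,-0.005,0,0,0,-4],
  [0.14,-0.008,0,0,0,-6],
  [0.18,-0.01,0,0,0,-8],
  [0.22,-0.012,0,0,0,-10],
  [0.26,-0.014,0,0,0,-12],
  [0.3,-0.016,0,0,0,-14],
  [0.33,-0.018,0,0,0,-15.4],
  [0.347,-0.019,0.008,0,0,-15.4],
  [0.347,-0.019,0.008,0,0,-15.4],
  [0.347,-0.019,0.008,0,0,-15.4],
])

```text
clock: 21.9
tool_pos: [0.5807, 0.057, 0.098]
eef_rot: [0.689, 0.725, -0.001, -0.0]
contact_force: [-0.2, -1.6, 0.3]
opening: 0.454
```

Call:
carry_out([
  [0,0,0.02,0,0,0],
  [0,0,0.045,0,0,0],
  [0,0,0.06,0,0,0],
  [0,0,0.06,0,0,0],
])

```text
clock: 22.3
tool_pos: [0.5797, 0.056, 0.0367]
eef_rot: [0.689, 0.724, -0.002, -0.001]
contact_force: [0.7, -0.3, -0.1]
opening: 0.45
```

```bash
python3 - <<'E'
from h import *
st=info(); print(delta(t2w(-8,56,8.5),YAW))
d=r.snapshot("scene"); save(d,"s12",(230,180,430,370,4)); d=r.snapshot("wrist"); save(d,"w12")
E
```

```text
t 22.3 tray-frame TCP [-11.9  54.9  36.7] jaw yaw rel -0.13 F [ 0.7 -0.3 -0.1] op 0.45
[1.1, 4.0, 28.2, -0.2, 0.1, -0.1]
```

View pics/s12.png

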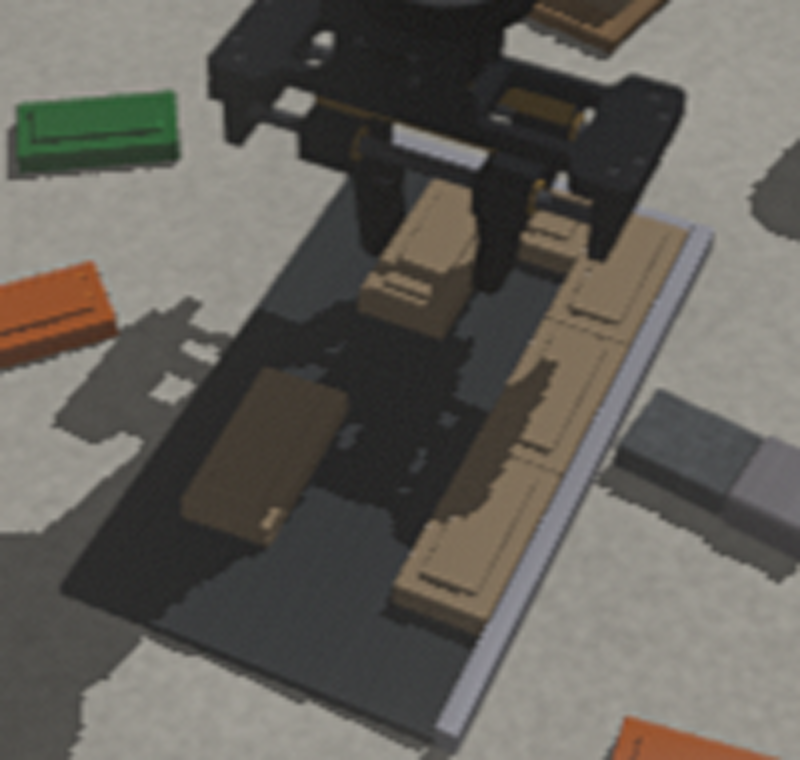

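View pics/w12.png

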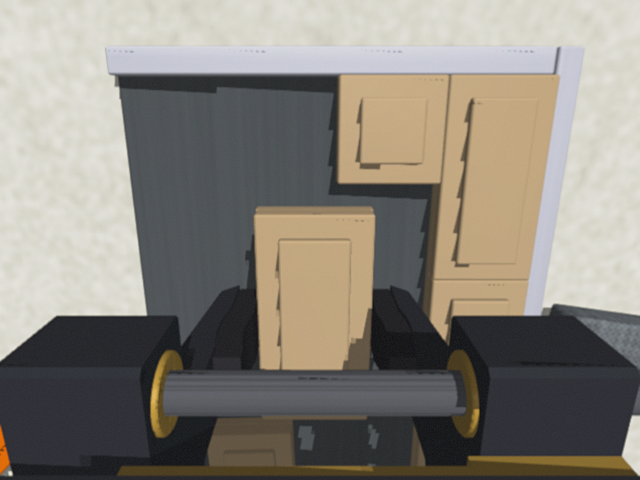

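Call:
carry_out([
  [0,0.002,0.012,0,0,0],
  [0,0.002,0.02,0,0,0],
  [0,0.002,0.024,0,0,0],
  [0,0.002,0.026,0,0,0],
  [0,0.002,0.027,0,0,0],
  [0,0.002,0.027,0,0,0],
])

```text
clock: 23.0
tool_pos: [0.5834, 0.0581, 0.0115]
eef_rot: [0.689, 0.725, 0.0, -0.0]
contact_force: [0.4, -0.1, -1.0]
opening: 0.455
```

```bash
python3 - <<'E'
from h import *
st=info()
E
```

```text
t 23.0 tray-frame TCP [-8.1 56.9 11.5] jaw yaw rel -0.01 F [ 0.4 -0.1 -1. ] op 0.455
```

Call:
carry_out([
  [0,0,0.001,0,0,0],
  [0,0,0.0015,0,0,0],
])

```text
clock: 23.2
tool_pos: [0.5835, 0.0581, 0.0101]
eef_rot: [0.689, 0.725, 0.0, 0.0]
contact_force: [0.4, -0.2, -1.7]
opening: 0.448
```

Call:
carry_out([
  [0,0,0.001,0,0,0],
  [0,0,0.001,0,0,0],
])

```text
clock: 23.4
tool_pos: [0.5834, 0.0581, 0.0089]
eef_rot: [0.689, 0.725, 0.0, -0.0]
contact_force: [-0.1, -0.5, -0.1]
opening: 0.455
```

Call:
carry_out([
  [0,0,0.001,0,0,0],
  [0,0,0.001,0,0,0],
])

```text
clock: 23.6
tool_pos: [0.5835, 0.0581, 0.0084]
eef_rot: [0.689, 0.725, 0.0, 0.0]
contact_force: [-1.4, 0.1, 4.2]
opening: 0.451
```

Call:
carry_out([
  [0,0,0,0,0,0],
  [0,0,0,0,0,0],
  [0,0,0,0,0,0],
], fingers=116)

```text
clock: 23.9
tool_pos: [0.5834, 0.0581, 0.0079]
eef_rot: [0.689, 0.725, 0.0, -0.0]
contact_force: [0.1, 0.3, -0.0]
opening: 0.544
```

Call:
carry_out([
  [0,0,-0.01,0,0,0],
  [0,0,-0.03,0,0,0],
  [0,0,-0.06,0,0,0],
  [0,0,-0.09,0,0,0],
  [0,0,-0.1,0,0,0],
  [0,0,-0.1,0,0,0],
])

```text
clock: 24.5
tool_pos: [0.5845, 0.0582, 0.1097]
eef_rot: [0.689, 0.725, 0.001, 0.001]
contact_force: [0.7, 0.9, 0.5]
opening: 0.544
```

```bash
python3 - <<'E'
from h import *
st=info(); print(np.round(st["q"],2))
d=r.snapshot("scene"); save(d,"s13",(230,180,430,370,4)); d=r.snapshot("wrist"); save(d,"w13")
E
```

```text
t 24.5 tray-frame TCP [ -7.   56.9 109.7] jaw yaw rel -0.02 F [0.7 0.9 0.5] op 0.544
[-0.16  0.81 -0.03  1.8   0.05  0.53 -0.17]
```

View pics/s13.png

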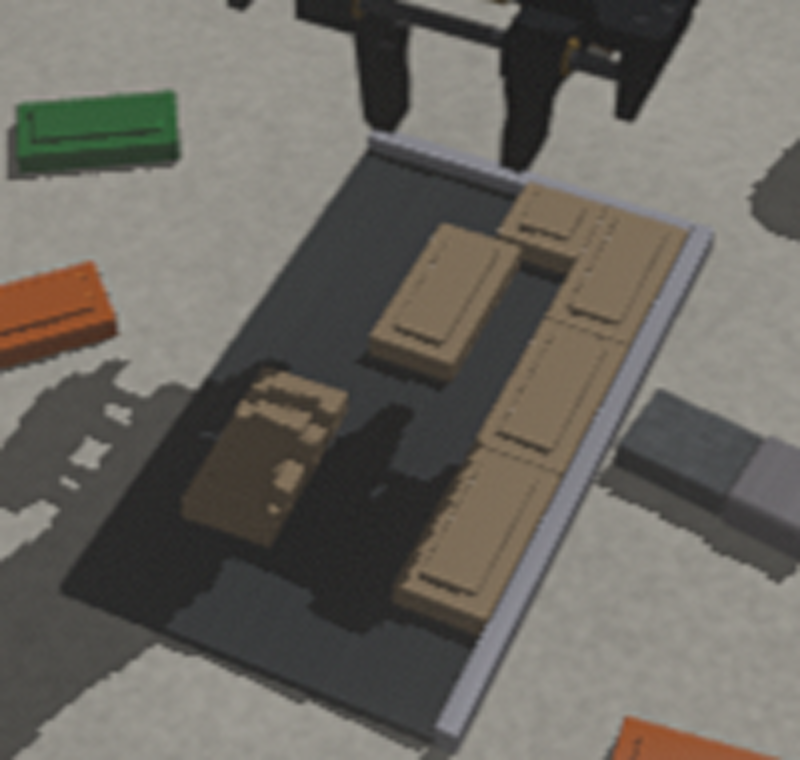

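View pics/w13.png

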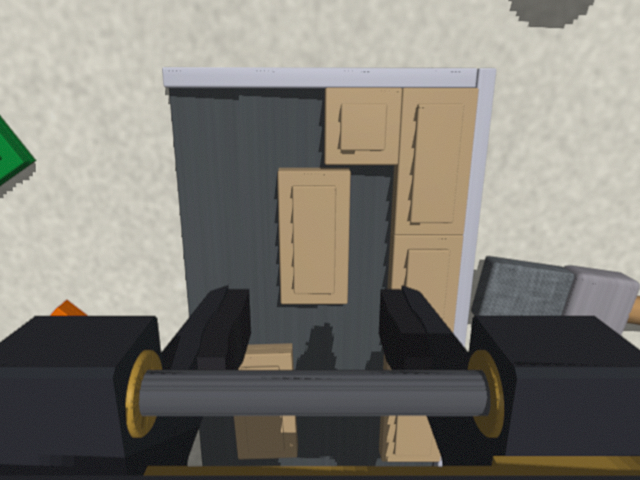

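Call:
carry_out([
  [0,-0.01,0,0,0,-8.5],
  [0,-0.02,0,0,0,-17],
  [0,-0.03,0,0,0,-25.5],
  [0,-0.042,0,0,0,-34],
  [0,-0.042,0,0,0,-42.5],
  [0,-0.042,0,0,0,-51],
  [0,-0.042,0,0,0,-59.5],
  [0,-0.042,0.02,0,0,-68],
  [0,-0.042,0.04,0,0,-76.5],
  [0,-0.042,0.05,0,0,-85],
  [0,-0.042,0.05,0,0,-90],
  [0,-0.042,0.05,0,0,-90],
], fingers=255)

```text
clock: 25.8
tool_pos: [0.54, 0.0558, 0.056]
eef_rot: [-0.026, 1.0, 0.0, -0.002]
contact_force: [-0.4, 0.2, 0.4]
opening: 0.005
```

```bash
python3 - <<'E'
from h import *
st=info(); print(np.round(st["q"],2)); print(delta(t2w(-49,57,11.5),90+YAW))
E
```

```text
t 25.8 tray-frame TCP [-51.6  56.8  56. ] jaw yaw rel 90.0 F [-0.4  0.2  0.4] op 0.005
[ 0.02  0.89 -0.35  1.93  0.68  0.44  0.79]
[-2.7, 0.1, 44.5, 0.0, -0.2, -0.0]
```

Call:
carry_out([
  [0,0,0.03,0,0,0],
  [0,0,0.042,0,0,0],
  [0,0,0.0445,0,0,0],
  [-0.006,0,0.0445,0,0,0],
  [-0.012,0,0.0445,0,0,0],
  [-0.018,0,0.0445,0,0,0],
  [-0.023,0,0.0445,0,0,0],
  [-0.028,0,0.0445,0,0,0],
  [-0.032,0,0.0445,0,0,0],
  [-0.034,0,0.0445,0,0,0],
  [-0.036,0,0.0445,0,0,0],
  [-0.037,0,0.0445,0,0,0],
])

```text
clock: 27.0
tool_pos: [0.5784, 0.0578, 0.0135]
eef_rot: [-0.026, 1.0, 0.0, -0.0]
contact_force: [-0.6, 0.4, 1.0]
opening: 0.007
```

Call:
carry_out([
  [-0.001,0,0,0,0,0],
  [-0.002,0,0,0,0,0],
])

```text
clock: 27.2
tool_pos: [0.5788, 0.0579, 0.0133]
eef_rot: [-0.026, 1.0, -0.0, -0.001]
contact_force: [-4.9, -0.2, 4.0]
opening: 0.002
```

Call:
carry_out([
  [-0.001,0,0,0,0,0],
  [-0.002,0,0,0,0,0],
])

```text
clock: 27.4
tool_pos: [0.5789, 0.0579, 0.0132]
eef_rot: [-0.026, 1.0, -0.001, -0.003]
contact_force: [-9.4, 0.3, 7.0]
opening: 0.012
```

```bash
python3 - <<'E'
from h import *
st=info(); d=r.snapshot("scene"); save(d,"s14",(230,180,430,370,4))
E
```

```text
t 27.4 tray-frame TCP [-12.6  56.9  13.2] jaw yaw rel 90.03 F [-9.4  0.3  7. ] op 0.012
```

View pics/s14.png

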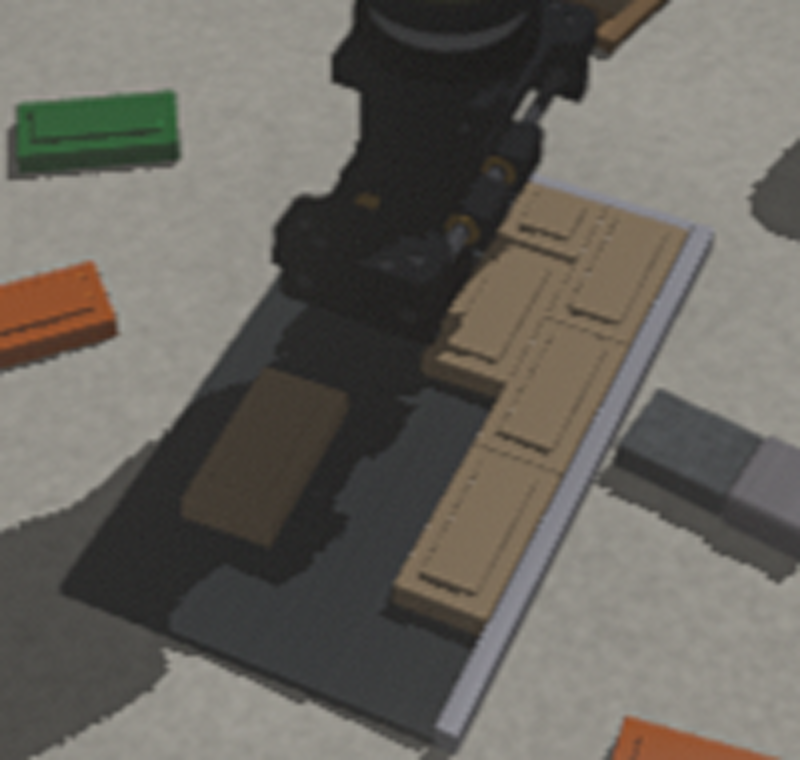

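Call:
carry_out([
  [0.006,0,0,0,0,0],
  [0.02,0,-0.01,0,0,0],
  [0.02,0,-0.045,0,0,0],
  [0.01,-0.02,-0.045,0,0,8.5],
  [0.0,-0.04,-0.045,0,0,17],
  [-0.01,-0.059,-0.045,0,0,25.5],
  [-0.02,-0.059,-0.045,0,0,34],
  [-0.028,-0.059,-0.045,0,0,42.5],
  [-0.028,-0.059,-0.045,0,0,51],
  [-0.028,-0.059,-0.045,0,0,59.5],
  [-0.028,-0.059,-0.045,0,0,68],
  [-0.028,-0.059,-0.045,0,0,76.5],
])

```text
clock: 28.65
tool_pos: [0.6143, 0.0005, 0.0587]
eef_rot: [0.601, 0.799, 0.001, 0.001]
contact_force: [-1.0, -0.9, 1.1]
opening: 0.006
```

Call:
carry_out([
  [0,0,0,0,0,8.5],
  [0,0,0,0,0,13.5],
  [0,0,0,0,0,13.5],
])

```text
clock: 28.95
tool_pos: [0.6142, 0.0007, 0.0587]
eef_rot: [0.689, 0.725, 0.0, 0.001]
contact_force: [1.0, 0.4, -0.2]
opening: 0.004
```

```bash
python3 - <<'E'
from h import *
st=info(); print(np.round(st["q"],2)); print(delta(t2w(15,-2,11.5),YAW))
E
```

```text
t 28.95 tray-frame TCP [19.7 -2.  58.7] jaw yaw rel 0.01 F [ 1.   0.4 -0.2] op 0.004
[-0.05  0.92 -0.05  1.73  0.08  0.5  -0.1 ]
[0.1, -4.8, 47.2, 0.1, 0.0, 0.0]
```

Call:
carry_out([
  [0,-0.005,0.02,0,0,0],
  [0,-0.005,0.042,0,0,0],
  [0,-0.005,0.046,0,0,0],
  [0,-0.005,0.047,0,0,0],
  [0.004,-0.005,0.047,0,0,0],
  [0.007,-0.005,0.047,0,0,0],
  [0.009,-0.005,0.047,0,0,0],
  [0.01,-0.005,0.047,0,0,0],
  [0.011,-0.005,0.047,0,0,0],
])

```text
clock: 29.85
tool_pos: [0.6081, 0.0112, 0.0119]
eef_rot: [0.689, 0.725, 0.0, 0.0]
contact_force: [0.8, -0.3, 0.8]
opening: 0.005
```

Call:
carry_out([
  [0.001,0,0,0,0,0],
  [0.002,0,0,0,0,0],
])

```text
clock: 30.05
tool_pos: [0.608, 0.0115, 0.0118]
eef_rot: [0.689, 0.725, -0.001, 0.001]
contact_force: [-0.5, -4.7, 2.0]
opening: 0.005
```

Call:
carry_out([
  [0.001,0,0,0,0,0],
  [0.002,0,0,0,0,0],
])

```text
clock: 30.25
tool_pos: [0.608, 0.0116, 0.0118]
eef_rot: [0.69, 0.724, -0.001, 0.002]
contact_force: [0.9, -7.8, 3.1]
opening: 0.007
```

```bash
python3 - <<'E'
from h import *
st=info(); d=r.snapshot("wrist"); save(d,"w15")
E
```

```text
t 30.25 tray-frame TCP [14.1  9.2 11.8] jaw yaw rel -0.15 F [ 0.9 -7.8  3.1] op 0.007
```

View pics/w15.png

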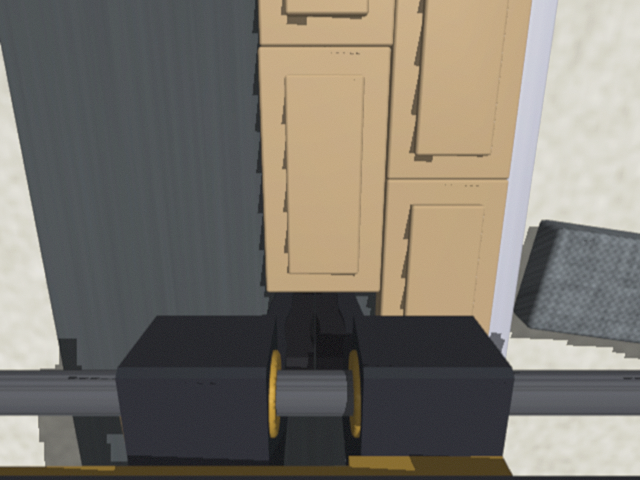

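Call:
carry_out([
  [-0.008,0,0,0,0,0],
  [-0.015,0,-0.01,0,0,0],
  [-0.015,0,-0.048,0,0,0],
  [-0.03,-0.02,-0.048,0,0,-8.5],
  [-0.04,-0.04,-0.048,0,0,-17],
  [-0.05,-0.06,-0.048,0,0,-25.5],
  [-0.06,-0.08,-0.048,0,0,-34],
  [-0.069,-0.095,-0.048,0,0,-42.5],
  [-0.069,-0.095,-0.048,0,0,-51],
  [-0.069,-0.095,-0.048,0,0,-59.5],
  [-0.069,-0.095,-0.048,0,0,-68],
  [-0.069,-0.095,-0.048,0,0,-76.5],
])

```text
clock: 31.5
tool_pos: [0.5166, -0.0583, 0.0601]
eef_rot: [0.089, 0.996, 0.0, 0.0]
contact_force: [0.1, -0.3, -0.4]
opening: 0.004
```

Call:
carry_out([
  [0,0,0,0,0,-8.5],
  [0,0,0,0,0,-13.5],
  [0,0,0,0,0,-13.5],
])

```text
clock: 31.8
tool_pos: [0.5165, -0.0585, 0.06]
eef_rot: [-0.026, 1.0, 0.0, 0.0]
contact_force: [0.3, -0.4, 0.5]
opening: 0.008
```

```bash
python3 - <<'E'
from h import *
st=info(); print(np.round(st["q"],2)); print(delta(t2w(-81,-57,11.5),90+YAW))
d=r.snapshot("scene"); save(d,"s16",(230,180,430,370,4))
E
```

```text
t 31.8 tray-frame TCP [-80.9 -56.1  60. ] jaw yaw rel 89.99 F [ 0.3 -0.4  0.5] op 0.008
[ 0.25  0.87 -0.37  2.    0.77  0.41  0.9 ]
[0.1, -1.0, 48.5, 0.0, 0.0, -0.0]
```

View pics/s16.png

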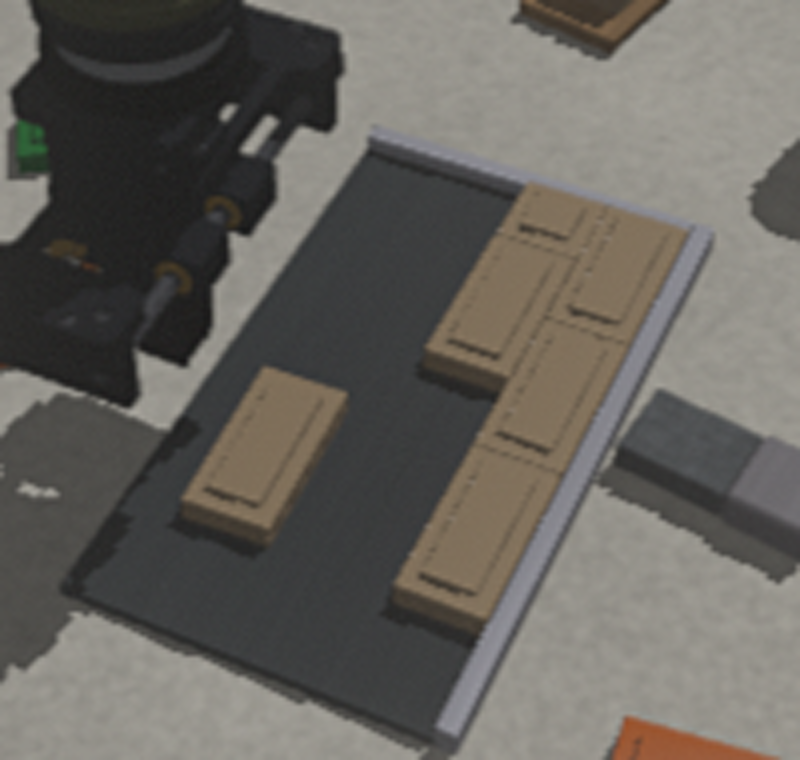

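Call:
carry_out([
  [0,0,0.03,0,0,0],
  [0,0,0.045,0,0,0],
  [0,0,0.048,0,0,0],
  [-0.006,0,0.048,0,0,0],
  [-0.012,0,0.048,0,0,0],
  [-0.018,0,0.048,0,0,0],
  [-0.024,0,0.048,0,0,0],
  [-0.03,0,0.048,0,0,0],
  [-0.036,0,0.048,0,0,0],
  [-0.042,0,0.048,0,0,0],
  [-0.047,0,0.048,0,0,0],
  [-0.05,0,0.048,0,0,0],
])

```text
clock: 33.05
tool_pos: [0.5668, -0.0559, 0.0114]
eef_rot: [-0.026, 1.0, 0.0, 0.0]
contact_force: [-1.0, 0.1, 1.0]
opening: 0.004
```

```bash
python3 - <<'E'
from h import *
st=info(); d=r.snapshot("scene"); save(d,"s17",(230,180,430,370,4))
E
```

```text
t 33.05 tray-frame TCP [-30.5 -56.1  11.4] jaw yaw rel 89.98 F [-1.   0.1  1. ] op 0.004
```

View pics/s17.png

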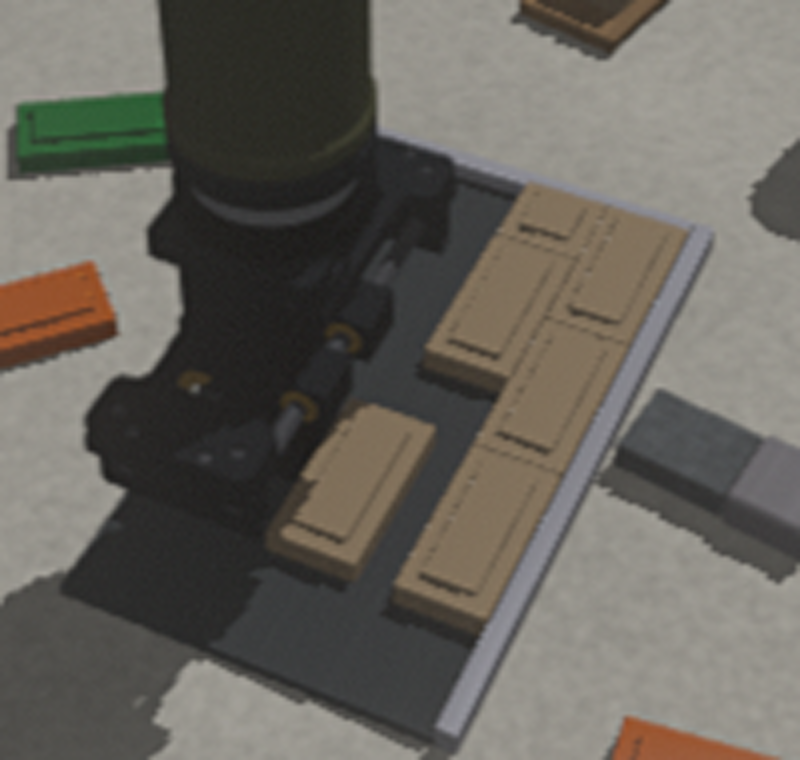

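Going straight. Continue by 18 mm more, slowing at the end.

Call:
carry_out([
  [-0.004,0,0,0,0,0],
  [-0.008,0,0,0,0,0],
  [-0.012,0,0,0,0,0],
  [-0.014,0,0,0,0,0],
  [-0.016,0,0,0,0,0],
  [-0.017,0,0,0,0,0],
])

```text
clock: 33.7
tool_pos: [0.5833, -0.055, 0.0115]
eef_rot: [-0.026, 1.0, 0.0, 0.0]
contact_force: [-0.9, -0.9, -0.6]
opening: 0.007
```

Call:
carry_out([
  [-0.001,0,0,0,0,0],
  [-0.002,0,0,0,0,0],
])

```text
clock: 33.9
tool_pos: [0.5842, -0.055, 0.0114]
eef_rot: [-0.026, 1.0, -0.0, -0.001]
contact_force: [-4.0, -0.5, 2.3]
opening: 0.003
```

Call:
carry_out([
  [-0.001,0,0,0,0,0],
  [-0.002,0,0,0,0,0],
])

```text
clock: 34.1
tool_pos: [0.5843, -0.055, 0.0112]
eef_rot: [-0.026, 1.0, -0.0, -0.003]
contact_force: [-8.2, 0.3, 5.9]
opening: 0.006
```

Call:
carry_out([
  [0.006,0,0,0,0,0],
  [0.02,0,-0.01,0,0,0],
  [0.02,0,-0.048,0,0,0],
  [0.01,-0.02,-0.048,0,0,8.5],
  [0.0,-0.04,-0.048,0,0,17],
  [-0.01,-0.063,-0.048,0,0,25.5],
  [-0.02,-0.063,-0.048,0,0,34],
  [-0.025,-0.063,-0.048,0,0,42.5],
  [-0.025,-0.063,-0.048,0,0,51],
  [-0.025,-0.063,-0.048,0,0,59.5],
  [-0.025,-0.063,-0.048,0,0,68],
  [-0.025,-0.063,-0.048,0,0,76.5],
])

```text
clock: 35.3
tool_pos: [0.6163, -0.1166, 0.0597]
eef_rot: [0.601, 0.799, 0.001, 0.001]
contact_force: [-0.6, -0.2, 0.4]
opening: 0.004
```

Call:
carry_out([
  [0,0,0,0,0,8.5],
  [0,0,0,0,0,13.5],
  [0,0,0,0,0,13.5],
])

```text
clock: 35.6
tool_pos: [0.6162, -0.1164, 0.0597]
eef_rot: [0.689, 0.725, 0.0, 0.001]
contact_force: [-0.1, 1.1, 0.1]
opening: 0.006
```

```bash
python3 - <<'E'
from h import *
st=info(); print(np.round(st["q"],2)); print(delta(t2w(15,-119,11.5),YAW))
d=r.snapshot("wrist"); save(d,"w18")
E
```

```text
t 35.6 tray-frame TCP [  15.7 -119.1   59.7] jaw yaw rel 0.01 F [-0.1  1.1  0.1] op 0.006
[ 0.17  0.93 -0.1   1.68  0.16  0.54  0.02]
[0.1, -0.8, 48.2, 0.1, 0.0, 0.0]
```

View pics/w18.png

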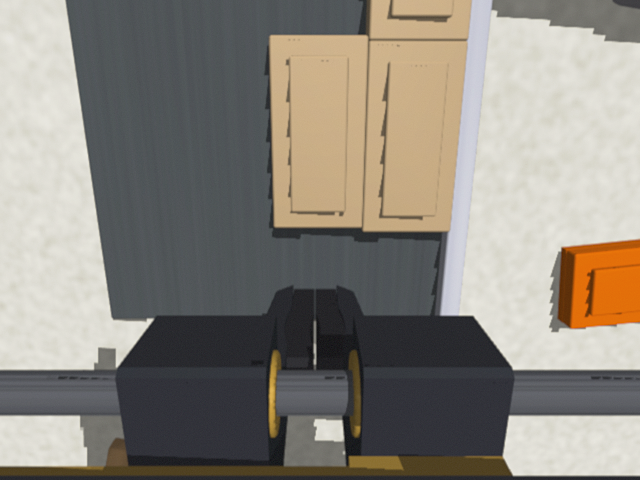

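Call:
carry_out([
  [0,0,0.03,0,0,0],
  [0,0,0.045,0,0,0],
  [0,0,0.048,0,0,0],
  [0,0,0.048,0,0,0],
  [0.008,0,0.048,0,0,0],
  [0.014,0,0.048,0,0,0],
  [0.02,0,0.048,0,0,0],
  [0.026,0,0.048,0,0,0],
  [0.032,0,0.048,0,0,0],
  [0.037,0,0.048,0,0,0],
  [0.041,0,0.048,0,0,0],
  [0.044,0,0.048,0,0,0],
])

```text
clock: 36.85
tool_pos: [0.6131, -0.0721, 0.0115]
eef_rot: [0.689, 0.725, 0.0, -0.0]
contact_force: [1.1, -0.2, 0.3]
opening: 0.008
```

Call:
carry_out([
  [0.002,0,0,0,0,0],
  [0.003,0,0,0,0,0],
])

```text
clock: 37.05
tool_pos: [0.613, -0.0694, 0.0115]
eef_rot: [0.689, 0.725, 0.0, -0.0]
contact_force: [1.4, -1.2, 0.2]
opening: 0.004
```

Call:
carry_out([
  [0.001,0,0,0,0,0],
  [0.002,0,0,0,0,0],
])

```text
clock: 37.25
tool_pos: [0.6128, -0.0684, 0.0114]
eef_rot: [0.689, 0.725, -0.0, 0.0]
contact_force: [-0.5, -3.0, -0.1]
opening: 0.003
```

Call:
carry_out([
  [0.001,0,0,0,0,0],
  [0.002,0,0,0,0,0],
])

```text
clock: 37.45
tool_pos: [0.6127, -0.0683, 0.0115]
eef_rot: [0.689, 0.724, -0.001, 0.001]
contact_force: [0.3, -6.4, 0.6]
opening: 0.006
```

```bash
python3 - <<'E'
from h import *
st=info(); d=r.snapshot("wrist"); save(d,"w19")
E
```

```text
t 37.45 tray-frame TCP [ 14.7 -70.8  11.5] jaw yaw rel -0.11 F [ 0.3 -6.4  0.6] op 0.006
```

View pics/w19.png

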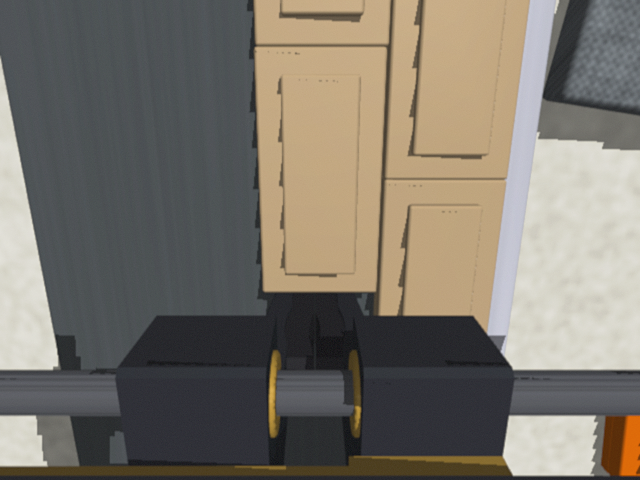

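Call:
carry_out([
  [-0.006,0,0,0,0,0],
  [-0.015,0,-0.01,0,0,0],
  [-0.015,0,-0.055,0,0,0],
  [0.01,-0.01,-0.09,0,0,-8.5],
  [0.04,-0.02,-0.12,0,0,-17],
  [0.07,-0.026,-0.15,0,0,-25.5],
  [0.085,-0.026,-0.17,0,0,-34],
  [0.085,-0.026,-0.18,0,0,-42.5],
  [0.085,-0.026,-0.18,0,0,-51],
  [0.085,-0.026,-0.18,0,0,-59.5],
  [0.085,-0.026,-0.18,0,0,-68],
  [0.085,-0.026,-0.18,0,0,-76.5],
])

```text
clock: 38.7
tool_pos: [0.5824, 0.0178, 0.1924]
eef_rot: [0.089, 0.996, 0.0, 0.0]
contact_force: [0.2, 0.3, -0.8]
opening: 0.005
```

Call:
carry_out([
  [0,0,0,0,0,-8.5],
  [0,0,0,0,0,-13.5],
  [0,0,0,0,0,-13.5],
])

```text
clock: 39.0
tool_pos: [0.5824, 0.0177, 0.192]
eef_rot: [-0.026, 1.0, 0.0, 0.0]
contact_force: [-1.0, -0.3, -0.4]
opening: 0.007
```

```bash
python3 - <<'E'
from h import *
st=info(); d=r.snapshot("wrist"); save(d,"w20"); save(d,"w20a",(180,170,500,310,2.5)); import pickle; pickle.dump((d,st),open("w20.pkl","wb"))
E
```

```text
t 39.0 tray-frame TCP [-11.2  16.6 192. ] jaw yaw rel 89.99 F [-1.  -0.3 -0.4] op 0.007
```

View pics/w20a.png

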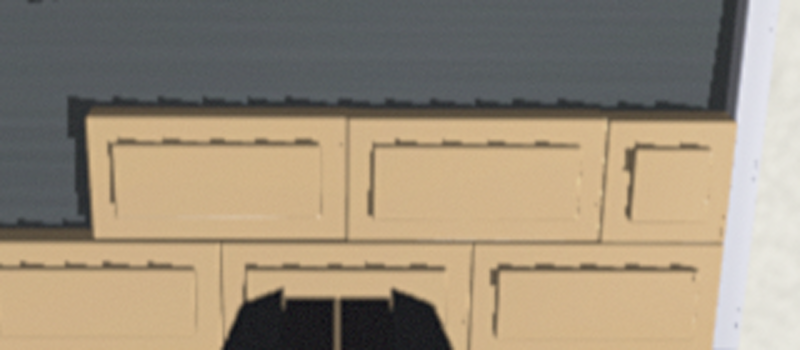

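Call:
carry_out([
  [0.017,-0.02,0.04,0,0,0],
  [0.017,-0.042,0.08,0,0,0],
  [0.017,-0.042,0.125,0,0,0],
  [0.017,-0.042,0.16,0,0,0],
  [0.017,-0.042,0.177,0,0,0],
  [0.017,-0.042,0.18,0,0,0],
  [0.011,-0.042,0.18,0,0,0],
  [0.006,-0.042,0.18,0,0,0],
  [0.004,-0.042,0.18,0,0,0],
  [0.003,-0.042,0.18,0,0,0],
  [0.002,-0.042,0.18,0,0,0],
  [0.001,-0.042,0.18,0,0,0],
])

```text
clock: 40.25
tool_pos: [0.5827, -0.0242, 0.0117]
eef_rot: [-0.026, 1.0, -0.0, -0.001]
contact_force: [-3.7, 0.7, 2.6]
opening: 0.001
```

Call:
carry_out([
  [-0.001,0,0,0,0,0],
  [-0.002,0,0,0,0,0],
])

```text
clock: 40.45
tool_pos: [0.5828, -0.0242, 0.0112]
eef_rot: [-0.026, 1.0, -0.001, -0.003]
contact_force: [-7.4, -0.3, 5.5]
opening: 0.003
```

```bash
python3 - <<'E'
from h import *
st=info()
E
```

```text
t 40.45 tray-frame TCP [-12.9 -25.3  11.2] jaw yaw rel 90.0 F [-7.4 -0.3  5.5] op 0.003
```

Now the mid tile likewise, then retreat and a final look.

Call:
carry_out([
  [0.01,0,0,0,0,0],
  [0.016,0.02,0,0,0,0],
  [0.016,0.06,0,0,0,0],
  [0.016,0.085,0,0,0,0],
  [0.016,0.085,0,0,0,0],
  [0.01,0.085,0,0,0,0],
  [0.005,0.085,0,0,0,0],
  [0.002,0.085,0,0,0,0],
  [0.001,0.085,0,0,0,0],
  [0.0,0.085,0,0,0,0],
  [0.0,0.085,0,0,0,0],
])

```text
clock: 41.55
tool_pos: [0.5787, 0.0587, 0.0111]
eef_rot: [-0.025, 1.0, -0.001, -0.003]
contact_force: [-5.7, -1.4, 4.5]
opening: 0.004
```

Call:
carry_out([
  [0.008,0,0,0,0,0],
  [0.02,0,-0.01,0,0,0],
  [0.02,-0.01,-0.05,0,0,0],
  [0.01,-0.03,-0.1,0,0,0],
  [-0.002,-0.043,-0.14,0,0,0],
  [-0.002,-0.043,-0.18,0,0,0],
  [-0.002,-0.043,-0.18,0,0,0],
  [-0.002,-0.043,-0.18,0,0,0],
])

```text
clock: 42.35
tool_pos: [0.5862, 0.0177, 0.1923]
eef_rot: [-0.025, 1.0, 0.0, 0.002]
contact_force: [-0.1, -0.4, -0.7]
opening: -0.001
```

```bash
python3 - <<'E'
from h import *
st=info(); d=r.snapshot("wrist"); save(d,"w21"); save(d,"w21a",(180,170,500,310,2.5)); d=r.snapshot("scene"); save(d,"s21")
E
```

```text
t 42.35 tray-frame TCP [ -7.4  16.4 192.3] jaw yaw rel 89.94 F [-0.1 -0.4 -0.7] op -0.001
```

View pics/w21a.png

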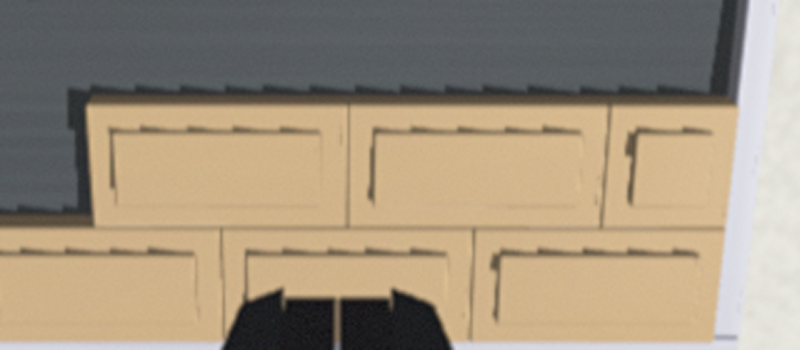

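View pics/s21.png

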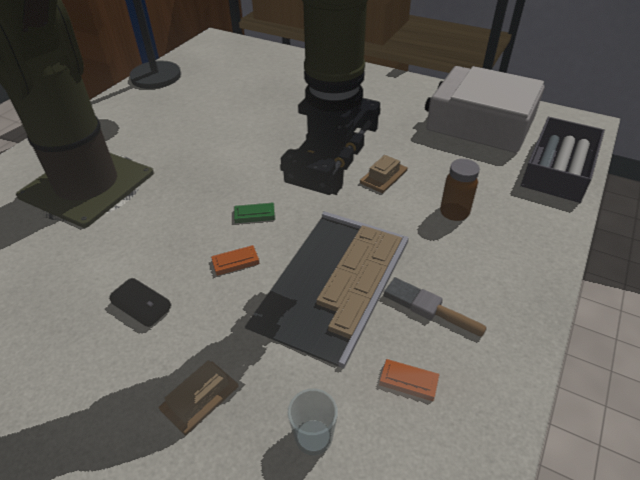

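```bash
python3 - <<'E'
from h import *
print(r.finish_job()); info()
E
```

```text
the job is handed in; nothing more can be done
None
the job is handed in; nothing more can be done
```

The second course is laid and the job is handed in, at about 42.5 s of the 72 s allowed. `finish_job` reports no verdict.

1. **Half tile:** I pushed it along the bed with shut fingers, first against the first course, then along it to the left fence. A thin gap still showed in the picture, so I pressed it once more towards the first course.
2. **Tile from the stack:** I gripped only the top tile and lowered it until the force reading showed it on the bed, about 4 N. It went down clear of the first course and the half tile, because the fingers needed room. After release I pushed it closed against both.
3. **Full tile on the tray:** I pushed it against the first course, then along it up to the stack tile. At the end I pressed this tile and the stack tile once more towards the first course.

**Last checks:**
- The last wrist picture shows the new course straight and flat, with joints as thin as those of the first course.
- The stopping points of the pushes matched the planned places to within about 0.5 mm. Those places come from my own camera measurement of the tray. Push forces stayed under about 10 N.
- The last scene picture shows the bystander things where they were. The remaining stack looks in line, but it was in the arm's shadow and I did not measure it again.
- No check failed. Early on, the turn for the first look at the stack brought the last joint to 2.65 rad, just inside its 2.66 limit, so I made the grasp with the gripper turned half round.

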